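# Put the wet stone-grinding bench away for the night

### The job

Put the wet grinding bench away for the night, in this order: mount the roll of emery paper upright on the spindle (the post with the square base), then turn the wide cup mouth-down onto the thick drying peg, then turn the slim beaker mouth-down onto the slim drying peg. Keep hold of each one until it has been lowered all the way onto the base of its post, then let it go and leave it standing straight. Leave the other things on the bench where they are.

Things in the scene. Friction and masses are not known exactly. Their poses are not given: they have to be found in the camera images.
- roll: (All sizes here in mm.) Roll of brown emery paper wound to a rigid tube, standing on its end on the bench: 62 outer diameter, 70 tall, through hole 28 diameter, about 180 g. Origin: centre of its lower end, z up along its axis. Either end may go down.
- roll_mid (a point): middle of the roll, on its axis, 35 above its lower end
- cup: wide white plastic cup, straight cylinder 60 outer diameter, 100 long, wall 3.5, base 5, about 120 g. It lies on a sloping wire drainer, axis 25 degrees from level, mouth at the low end. Origin: centre of the outside of its closed bottom; its z axis runs along it towards the mouth. Its turn about its axis does not matter.
- cup_rim (a point): centre of the cup's mouth, in the plane of the rim, 100 from its origin
- beaker: slim white plastic beaker, straight cylinder 42 outer diameter, 130 long, wall 3, base 5, about 100 g. It lies on the other sloping wire drainer, axis 25 degrees from level, mouth at the low end. Origin: centre of the outside of its closed bottom; its z axis runs along its axis towards the mouth.
- beaker_rim (a point): centre of the beaker's mouth, in the plane of the rim, 130 from its origin
- cup_drainer: fixed wire rack under the cup: base 130 x 50 x 8, two rods of 8 diameter, 32 apart, sloping down 25 degrees towards its +x, with a low bar stopping the rim. Origin: centre of the base's underside, on the bench. The cup's sides and closed end are free to grasp; its axis lies in the rack's x-z plane, the centre of its closed bottom at x -45, z 99. It lifts straight out.
- beaker_drainer: the same for the beaker: rods 24 apart; the closed bottom's centre is at x -59, z 104 in the drainer's frame
- spindle: fixed spindle: bright steel post 20 diameter rising 90 from a square dark base 80 x 80 x 12, tip chamfered. Origin: centre of the base's underside, on the bench, z up
- spindle_seat (a point): point on the spindle's axis at the top face of its base, 12 above the bench; the post's tip is 90 above this point
- thick_peg: fixed drying peg: bright steel post 44 diameter rising 65 from a round dark base 92 diameter, 12 thick, tip chamfered. Origin: centre of the base's underside, on the bench, z up
- thick_peg_seat (a point): point on the thick peg's axis at the top face of its base, 12 above the bench, where the cup's rim rests; the tip is 65 above it
- slim_peg: fixed drying peg: bright steel post 25 diameter rising 90 from a round dark base 92 diameter, 12 thick, tip chamfered. Origin: centre of the base's underside, on the bench, z up
- slim_peg_seat (a point): point on the slim peg's axis at the top face of its base, 12 above the bench, where the beaker's rim rests; the tip is 90 above it
- wax_jar: closed amber jar, 60 dia x 75 tall; bystander, leave alone; origin on its underside
- screwdriver: screwdriver lying flat; bystander, leave alone; origin on its underside
- brush: brush lying flat; bystander, leave alone; origin on its underside
- wrench: wrench lying flat; bystander, leave alone; origin on its underside
- stone: sawn stone block 60 x 40 x 30 lying flat; bystander, leave alone; origin on its underside
- can: closed metal can 66 dia x 110 tall; bystander, leave alone; origin on its underside
- dressing_stick: terracotta-coloured wheel dressing stick 100 x 22 x 22 lying flat; bystander, leave alone; origin on its underside
Things that resemble listed ones, but are neither listed nor needed, are in the scene too. Leave any orange look-alike of the beaker alone. Leave any blue look-alike of the roll alone.

How it is judged:
On the way, in this order (a step that is already met when the one before it is completed fails the run):
1. the roll is on the spindle, lowered to within 10 mm of the base while still held (horizontal distance between roll_mid and spindle_seat below 0.01 m and z of roll_mid in the frame of spindle_seat below 0.045 m and angle between the z axis of roll and the z axis of spindle, either way round below 0.12 rad and contact force between the fingers and roll above 0.5 N), for 0.1 s.
2. the wide cup is mouth-down on the thick peg, lowered to within 10 mm of the base while still held (horizontal distance between cup_rim and thick_peg_seat below 0.012 m and z of cup_rim in the frame of thick_peg_seat below 0.01 m and angle between cup's own z axis and vertical above 3.02 rad and contact force between the fingers and cup above 0.5 N), for 0.1 s.
3. the slim beaker is mouth-down on the slim peg, lowered to within 10 mm of the base while still held (horizontal distance between beaker_rim and slim_peg_seat below 0.012 m and z of beaker_rim in the frame of slim_peg_seat below 0.01 m and angle between beaker's own z axis and vertical above 3.02 rad and contact force between the fingers and beaker above 0.5 N), for 0.1 s.
At the end, for the whole second after the job is handed in: The roll stands on the spindle (axes within 10 mm and 7 degrees, within 5 mm of its base), the cup mouth-down on the thick peg and the beaker mouth-down on the slim peg (rim centre within 12 mm of the peg's axis and 5 mm of the base, within 7 degrees of straight), all released and at rest (horizontal distance between roll_mid and spindle_seat below 0.01 m and z of roll_mid in the frame of spindle_seat below 0.04 m and angle between the z axis of roll and the z axis of spindle, either way round below 0.12 rad and horizontal distance between cup_rim and thick_peg_seat below 0.012 m and z of cup_rim in the frame of thick_peg_seat below 0.005 m and angle between each of cup, beaker's own z axis and vertical above 3.02 rad and horizontal distance between beaker_rim and slim_peg_seat below 0.012 m and z of beaker_rim in the frame of slim_peg_seat below 0.005 m and linear speed of each of roll, cup, beaker below 0.02 m/s); the robot touches nothing.
It fails at once if a bystander is moved by more than 30 mm (distance of any of wax_jar, screwdriver, brush, wrench, stone, can, dressing_stick from where it was at the start of the episode above 0.03 m).
It also fails if it takes over 72 s, if anything falls off the work surface, if the arm or the gripper's body presses on something with over 40 N, if the wrist force passes 120 N, or if a joint passes its speed limit or range.

### The arm

A 6-joint arm with a two-finger parallel gripper is mounted at the origin on the work surface. World frame = base frame: x ahead of the robot, y to its left, z up, the work surface at z = 0. Lengths are in m, angles in rad, forces in N, time in s.
With the tool pointing down it reaches from about 0.35 to 0.975 m from the base axis. Payload 4.9 kg.
Tool frame: the origin (TCP) lies on the centre line of the jaws, within the pads' length; the fingertips stand 25 mm ahead of it and the grasp point (between the pads) lies 6 mm ahead of it; z points along the fingers, y is the line along which they close (so a half turn about z gives the same grasp; the last joint's range is limited). The gripper opens to 85 mm and grips with 20 to 120 N. Pads are 22 mm wide; open, the fingers measure 114 mm over their backs; the gripper's body (76 mm by 85 mm) begins 54 mm behind the grasp point. The pads swing forward as they close: fully open they stand 13 mm farther back than shut.
Start: joints at [1.208, 0.053, 1.613, -0, 1.476, -0.119], TCP at [0.151, 0.607, 0.233] pointing down, gripper open.
Joint ranges: [-3.01, 3.01], [-1.01, 2.22], [0.06, 2.58], [-1.02, 4.17], [0.09, 2.62], [-3.14, 3.14]. Speed limits (rad/s): [2.57, 2.57, 3.14, 3.14, 3.14, 3.14].

### API

Orientations are given as a unit quaternion [w, x, y, z].
In Python, from plant import state, grab_frame, get_calibration, job gives the robot as it stands. The module is installed in compiled form; this text tells all that it offers.
- The arm moves only by the tool move_arm, never from a script. Its argument "targets" is a list that holds one entry, the list of rows, each a list of 5 numbers: the opening in per cent of the stroke, from 0 (shut) to 100 (fully open), then the shift along the tool's x, y, z as a fraction of full scale, then the turn about the tool's z as a fraction of full scale. A call has 1 to 5 rows; each row shifts and turns the commanded pose from where the row before left it, along the tool's axes as they then stand; what a row does not reach is not made up. Full scale, the value 1, is 0.6 m for a shift and 6 degrees for a turn. A row lasts 1/12 s, in which the tool goes at most 41.7 mm and 7.16 degrees, less where a joint would pass 70% of its speed; a pose out of reach is approached as far as the arm can. A call with a number of a shift or a turn outside -1 to 1 is refused whole. A call with a gripper value outside its range is refused whole. The fingers move at their own pace and stop on an object; the grip force is fixed at half the most. Time passes only in rows, so rows that do not move let the fingers close. It gives the time, the measured TCP pose, the force, the opening and the grip force at its end, in the units of the state.
- state(): the state, without advancing time (a new reading comes with each control period).
- grab_frame(name): name is "scene" or "side" or "wrist"; returns the picture (384x512x3 uint8, red, green, blue); there is no depth.
- get_calibration(name): a dict with "vertical_fov" (degrees; the focal length in pixels is half the picture's height over the tangent of half this angle, whatever the lens; pixels are square), "cx", "cy" (the principal point, pixels), "R" (3x3) and "t" (3): a world point X has camera coordinates R X + t. Camera axes: x right, y down, z forward; pixel columns grow to the right and rows downward; lengths in m; the calibration is good to about 2 mm. A picture is of the moment at which its call begins: read the wrist's pose just before it. get_calibration takes no time and is no camera call; for the wrist camera it gives the pose at the moment of the call.
- job.job_done(): hands the job in; it is judged then, once.
The state is a dict: "time": time; "joint_pos": joint angles; "joint_vel": joint speeds; "joint_efforts": joint torques, N m; "tool_pos": TCP position; "tool_rot": TCP orientation; "contact_force": force on the tool from outside, world axes, zero at the start; "ft_torque": the same for the moment, N m; "gripper_width": opening from 0.0 (shut) to 1.0 (fully open); "grasp_force": force on a finger pad.
Only numpy, scipy, OpenCV 4.12 (cv2) and the standard library are available. Lean on these libraries where they do the work, as an engineer would, in place of code of your own. Each camera call takes 0.05 s, during which the arm holds its last target. There are 200 camera calls.

## Working session

There is one attempt and no reset: what is moved stays moved. The work goes in short steps, Python scripts to look and compute and a tool call to move; the robot and the scene stay as the last step left them, time stands still between calls to the robot, and variables do not carry over. Pictures are saved under pics/ and viewed, at most 10 in all, crops included, and the job is handed in when it is done.

Besides the shell and the picture viewer there is one more tool, called after "Emit:" as name([rows], argument=value, ...), one row to a line, values as JSON. move_arm: Moves the arm, as the interface text tells. Shift numbers are shares of 0.6 m and turn numbers shares of 6 degrees, none past 1 either way. Its arguments: {"type":"object","properties":{"targets":{"type":"array"}},"required":["targets"]}

```bash
mkdir -p pics; cat > h.py <<'E'
import numpy as np, cv2
from plant import state, grab_frame, get_calibration
def K(c):
    f=192/np.tan(np.radians(c["vertical_fov"])/2); return np.array([[f,0,c["cx"]],[0,f,c["cy"]],[0,0,1]])
def proj(c,X):
    p=(np.array(c["R"])@np.atleast_2d(X).T).T+np.array(c["t"]); q=(K(c)@p.T).T; return q[:,:2]/q[:,2:]
def onz(c,uv,z):
    R=np.array(c["R"]); o=-R.T@np.array(c["t"]); d=R.T@np.linalg.inv(K(c))@np.array([*uv,1.]); return o+d*(z-o[2])/d[2]
def shot(name,fn=None):
    c=get_calibration(name); im=grab_frame(name)
    if fn: cv2.imwrite("pics/"+fn,cv2.cvtColor(im,cv2.COLOR_RGB2BGR))
    return c,im
E
python3 - <<'E'
from h import *
s=state(); print({k:np.round(v,3) for k,v in s.items()})
a=[]
for n in("scene","side"):
    c,im=shot(n,n+"0.png"); print(n,c)
c,im=shot("wrist","wrist0.png"); print(c)
E
```

```text
{'time': np.float64(0.0), 'joint_pos': array([ 1.208,  0.053,  1.614,  0.   ,  1.476, -0.119]), 'joint_vel': array([-0.001,  0.001, -0.001, -0.001,  0.   , -0.   ]), 'joint_efforts': array([ 2.0000e-03, -3.9367e+01, -3.7018e+01, -0.0000e+00,  7.0000e-03,
       -0.0000e+00]), 'tool_pos': array([0.151, 0.606, 0.232]), 'tool_rot': array([-0.   ,  0.122,  0.993, -0.001]), 'contact_force': array([0.925, 0.591, 0.648]), 'ft_torque': array([0.002, 0.061, 0.013]), 'grasp_force': np.float64(0.0), 'gripper_width': np.float64(0.998)}
scene {'vertical_fov': 48.110446063186146, 'cx': 263.41656020373586, 'cy': 200.55922819711537, 'R': array([[-0.63010382,  0.77639223, -0.01357513],
       [ 0.60119211,  0.47670118, -0.64134548],
       [-0.49146437, -0.4122755 , -0.76713212]]), 't': array([ 0.31347434, -0.2816836 ,  1.68566944])}
side {'vertical_fov': 47.22443521486588, 'cx': 264.5425922808901, 'cy': 193.1256037366435, 'R': array([[ 0.98976999, -0.14262676,  0.00360103],
       [-0.08967761, -0.64155923, -0.76181342],
       [ 0.11096525,  0.75369713, -0.6477865 ]]), 't': array([-0.50172894,  0.11580259,  1.25227742])}
{'vertical_fov': 59.68841692331385, 'cx': 255.62660215916085, 'cy': 191.98124714715473, 'R': array([[ 0.24078816,  0.97057589, -0.00187209],
       [ 0.92388456, -0.22861268,  0.30687711],
       [ 0.29741954, -0.07562197, -0.95174731]]), 't': array([-0.62372327, -0.04000292,  0.37869575])}
```

View pics/scene0.png

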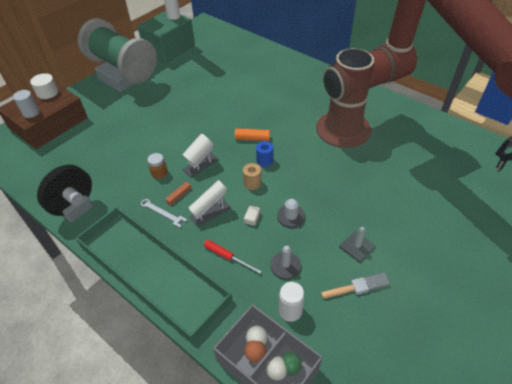

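View pics/side0.png

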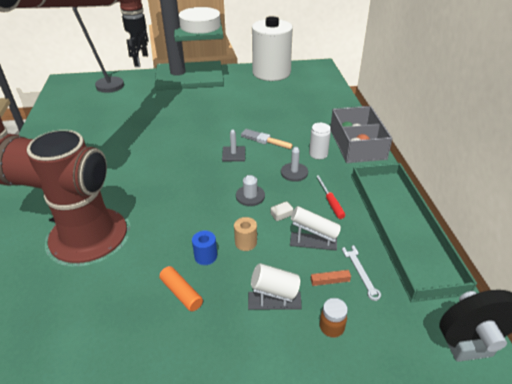

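```bash
python3 - <<'E'
import cv2
a=cv2.imread("pics/scene0.png")[115:295,160:390]; cv2.imwrite("pics/sc.png",cv2.resize(a,None,fx=3.3,fy=3.3,interpolation=2))
a=cv2.imread("pics/side0.png")[120:320,150:370]; cv2.imwrite("pics/si.png",cv2.resize(a,None,fx=3,fy=3,interpolation=2))
E
```

```text
(no output)
```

View pics/sc.png

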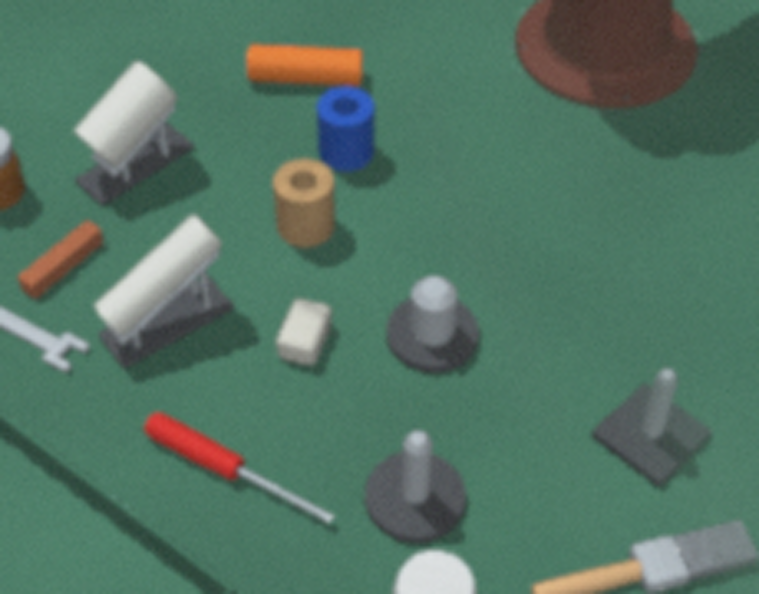

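View pics/si.png

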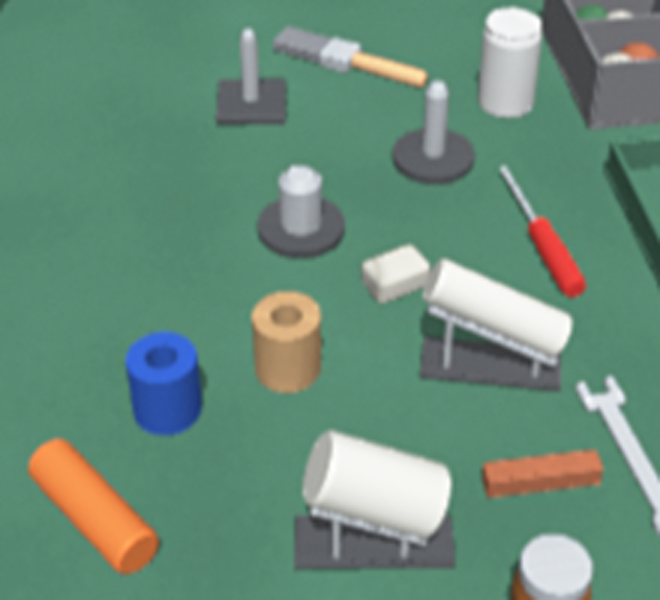

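```bash
python3 - <<'E'
from h import *
cs,cd=get_calibration("scene"),get_calibration("side")
S=lambda u,v:(u/3.3+160,v/3.3+115); D=lambda u,v:(u/3+150,v/3+120)
for n,s,d,z in [("roll",(303,180),(287,315),.07),("sp tip",(667,374),(249,33),.1),("sp base",(652,434),(252,101),.012),
 ("th tip",(434,290),(300,178),.075),("th base",(434,329),(301,224),.012),("sl tip",(418,437),(436,88),.1),("sl base",(416,494),(433,154),.012)]:
    print(n,np.round(onz(cs,S(*s),z)[:2],4),np.round(onz(cd,D(*d),z)[:2],4))
for n,pts in [("cupdr",[(295,568),(454,566)]),("beakdr",[(421,377),(559,388)])]:
    a,b=[onz(cd,D(*p),0) for p in pts]; e=(b-a)/np.linalg.norm(b-a); L=np.linalg.norm(b-a)
    nrm=np.array([-e[1],e[0],0]); print(n,np.round(a,4),np.round(b,4),"L",L.round(4),"yaw",np.degrees(np.arctan2(e[1],e[0])).round(1),"ctr",np.round((a+b)/2+.025*nrm,4))
for n,pts in [("cupdr",[(104,203),(192,150)]),("beakdr",[(120,364),(233,305)])]:
    a,b=[onz(cs,S(*p),0) for p in pts]; e=(a-b)/np.linalg.norm(b-a); nrm=np.array([-e[1],e[0],0]); 
    print(n,np.linalg.norm(b-a).round(4),"yaw",np.degrees(np.arctan2(e[1],e[0])).round(1),"edge mid",np.round((a+b)/2,4), "ctr", np.round((a+b)/2-.025*nrm,4),np.round((a+b)/2+.025*nrm,4))
E
```

```text
roll [ 0.4431 -0.0934] [ 0.4412 -0.098 ]
sp tip [0.4472 0.3312] [0.446  0.3264]
sp base [0.4508 0.3338] [0.445  0.3189]
th tip [0.4805 0.1011] [0.4753 0.0898]
th base [0.4773 0.1016] [0.4755 0.0923]
sl tip [0.637  0.1995] [0.6334 0.1911]
sl base [0.6388 0.2016] [0.6342 0.1904]
cupdr [ 0.4218 -0.316   0.    ] [ 0.549  -0.3321  0.    ] L 0.1282 yaw -7.2 ctr [ 0.4886 -0.2992  0.    ]
beakdr [ 0.5612 -0.1254  0.    ] [ 0.6842 -0.1565  0.    ] L 0.1269 yaw -14.2 ctr [ 0.6288 -0.1167  0.    ]
cupdr 0.12 yaw -9.3 edge mid [ 0.4932 -0.2756  0.    ] ctr [ 0.4891 -0.3002  0.    ] [ 0.4972 -0.2509  0.    ]
beakdr 0.13 yaw -16.6 edge mid [ 0.6336 -0.1     0.    ] ctr [ 0.6264 -0.124   0.    ] [ 0.6407 -0.0761  0.    ]
```

```bash
python3 - <<'E'
from h import *
c=get_calibration("wrist"); s=state(); o=-np.array(c["R"]).T@c["t"]; p=np.array(s["tool_pos"])
print("cam-tcp",np.round(o-p,3)); 
for z in(0,.07,.1): print(z,np.round(onz(c,(256,192),z)-p,3),np.round(onz(c,(256,380),z)-p,3),np.round(onz(c,(256,4),z)-p,3))
cd=get_calibration("side"); r=onz(cd,(163/3+150,353/3+120),.07); print("blue",r)
X=lambda a:np.array([-.97,.242]),; 
E
```

```text
cam-tcp [-0.076  0.019  0.14 ]
0 [ 0.04  -0.01  -0.232] [ 0.313 -0.078 -0.232] [-0.149  0.037 -0.232]
0.07 [ 0.018 -0.005 -0.162] [ 0.24  -0.06  -0.162] [-0.136  0.033 -0.162]
0.1 [ 0.009 -0.002 -0.132] [ 0.209 -0.052 -0.132] [-0.13   0.032 -0.132]
blue [ 0.32928591 -0.12974385  0.07      ]
```

View pics/wrist0.png

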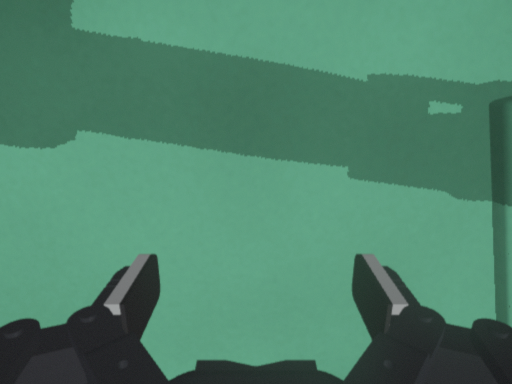

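Emit:
move_arm([
  [[100,-0.0515,-0.0345,0,0],[100,-0.0515,-0.0345,0,0],[100,-0.0515,-0.0345,0,0],[100,-0.0515,-0.0345,0,0],[100,-0.0515,-0.0345,0,0]],
])

```text
time: 0.57
tool_pos: [0.2764, 0.4673, 0.2327]
tool_rot: [-0.0, 0.121, 0.993, -0.0]
contact_force: [1.2, 0.3, 0.5]
gripper_width: 1.0
grasp_force: 0.0
```

Emit:
move_arm([
  [[100,-0.0515,-0.0345,0,0],[100,-0.0515,-0.0345,0,0],[100,-0.0515,-0.0345,0,0],[100,-0.0515,-0.0345,0,0],[100,-0.0515,-0.0345,0,0]],
])

```text
time: 0.98
tool_pos: [0.4015, 0.3294, 0.2329]
tool_rot: [-0.0, 0.122, 0.993, -0.0]
contact_force: [0.7, 0.4, 0.8]
gripper_width: 0.999
grasp_force: 0.0
```

Emit:
move_arm([
  [[100,0,0,0,0],[100,0,0,0,0]],
])

```text
time: 1.15
tool_pos: [0.4016, 0.3297, 0.2328]
tool_rot: [-0.0, 0.123, 0.992, -0.0]
contact_force: [0.1, 0.4, -0.5]
gripper_width: 1.001
grasp_force: 0.0
```

```bash
cat >> h.py <<'E'
def rect(c,im,ctr,z,half=.08,mm=.5):
    n=int(2*half/mm*1000); ctr=np.array(ctr)
    cor=np.array([[ctr[0]+a*half,ctr[1]+b*half,z] for a,b in[(-1,-1),(1,-1),(1,1),(-1,1)]])
    H=cv2.getPerspectiveTransform(proj(c,cor).astype(np.float32),np.float32([[0,0],[n,0],[n,n],[0,n]]))
    return cv2.warpPerspective(im,H,(n,n)) # col->x, row->y
E
python3 - <<'E'
from h import *
print(np.round(state()["tool_pos"],4))
c,im=shot("wrist","w1.png"); np.savez("w1.npz",im=im,**{k:np.array(v) for k,v in c.items()})
r=[rect(c,im,(.447,.328),z) for z in(.012,.102)]
hsv=cv2.cvtColor(r[0],cv2.COLOR_RGB2HSV); print(hsv[160,::16].tolist())
cv2.imwrite("pics/r1.png",cv2.cvtColor(np.hstack(r),cv2.COLOR_RGB2BGR))
E
```

```text
[0.4016 0.3297 0.2328]
[[77, 106, 151], [77, 106, 151], [76, 106, 152], [76, 106, 151], [77, 106, 152], [94, 16, 115], [94, 15, 116], [98, 17, 117], [95, 13, 115], [94, 14, 131], [90, 10, 126], [95, 12, 124], [90, 13, 122], [95, 11, 138], [99, 9, 193], [103, 9, 205], [77, 104, 154], [76, 105, 156], [76, 103, 154], [76, 107, 155]]
```

View pics/r1.png

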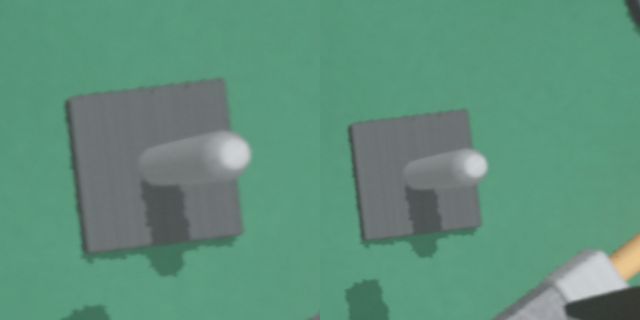

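Emit:
move_arm([
  [[100,-0.0469,-0.05,0,0],[100,-0.0469,-0.05,0,0],[100,-0.0469,-0.05,0,0],[100,-0.0469,-0.05,0,0],[100,-0.0469,-0.05,0,0]],
])

```text
time: 1.62
tool_pos: [0.501, 0.1517, 0.2331]
tool_rot: [0.0, 0.12, 0.993, 0.0]
contact_force: [0.9, 0.3, 0.0]
gripper_width: 1.0
grasp_force: 0.0
```

Emit:
move_arm([
  [[100,0,0,0,0],[100,0,0,0,0]],
])

```text
time: 1.78
tool_pos: [0.5012, 0.1514, 0.2328]
tool_rot: [-0.0, 0.122, 0.992, 0.0]
contact_force: [-0.4, -0.1, 0.9]
gripper_width: 1.0
grasp_force: 0.0
```

```bash
python3 - <<'E'
from h import *
print(np.round(state()["tool_pos"],4))
c,im=shot("wrist","w2.png")
r=[rect(c,im,ctr,z) for ctr,z in[((.477,.096),.012),((.477,.096),.077),((.635,.196),.012),((.635,.196),.102)]]
cv2.imwrite("pics/r2.png",cv2.cvtColor(cv2.resize(np.vstack([np.hstack(r[:2]),np.hstack(r[2:])]),(600,600)),cv2.COLOR_RGB2BGR))
E
```

```text
[0.5012 0.1514 0.2328]
```

View pics/r2.png

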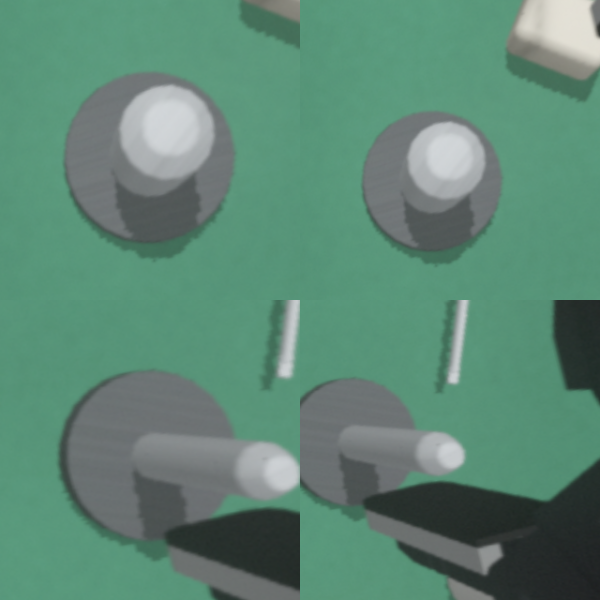

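Emit:
move_arm([
  [[100,0.0025,-0.0598,0,0],[100,0.0025,-0.0598,0,0],[100,0.0025,-0.0598,0,0],[100,0.0025,-0.0598,0,0],[100,0.0025,-0.0598,0,0]],
])

```text
time: 2.25
tool_pos: [0.4496, -0.0195, 0.233]
tool_rot: [0.0, 0.119, 0.993, 0.0]
contact_force: [0.7, -1.1, -1.0]
gripper_width: 1.002
grasp_force: 0.0
```

Emit:
move_arm([
  [[100,0.0025,-0.0598,0,0],[100,0.0025,-0.0598,0,0],[100,0,0,0,0],[100,0,0,0,0]],
])

```text
time: 2.58
tool_pos: [0.4301, -0.089, 0.2331]
tool_rot: [0.0, 0.122, 0.993, 0.0]
contact_force: [-0.2, -0.6, -0.5]
gripper_width: 1.003
grasp_force: 0.0
```

```bash
python3 - <<'E'
from h import *
print(np.round(state()["tool_pos"],4),np.round(state()["tool_rot"],4))
c,im=shot("wrist","w3.png")
r=rect(c,im,(.442,-.096),.07); hsv=cv2.cvtColor(r,cv2.COLOR_RGB2HSV)
m=((hsv[...,0]<30)&(hsv[...,1]>60)).astype(np.uint8)
top=hsv[...,2]
print(proj(c,[[.442,-.096,.07],[.442,-.096,0]]))
cs,_=cv2.findContours(m,0,2); k=max(cs,key=cv2.contourArea); print("contour",cv2.boundingRect(k))
g=cv2.medianBlur(cv2.cvtColor(r,cv2.COLOR_RGB2GRAY),5)
print(cv2.HoughCircles(g,3,1.5,40,param1=100,param2=.7,minRadius=50,maxRadius=70))
print(cv2.HoughCircles(g,3,1.5,40,param1=100,param2=.7,minRadius=23,maxRadius=33))
cv2.imwrite("pics/r3.png",cv2.cvtColor(np.hstack([r,cv2.resize(im,(427,320))]),cv2.COLOR_RGB2BGR))
E
```

```text
[ 0.4301 -0.089   0.2331] [2.000e-04 1.219e-01 9.925e-01 4.000e-04]
[[251.62698331 185.96981313]
 [252.27488758 168.20940426]]
contour (77, 102, 142, 122)
[[[155.25 161.25  58.85]
  [135.75 224.25  52.1 ]
  [251.25 251.25  69.05]
  [ 69.75 254.25  67.4 ]
  [171.75 198.75  67.4 ]
  [179.25 128.25  67.1 ]
  [ 26.25 216.75  57.2 ]
  [ 92.25 320.25  53.9 ]
  [126.75 132.75  69.05]
  [212.25 312.75  65.75]
  [108.75 264.75  53.75]
  [ 78.75  83.25  51.5 ]
  [168.75 288.75  67.25]
  [222.75  50.25  69.05]
  [246.75 198.75  69.05]
  [ 59.25 293.25  51.8 ]
  [198.75 249.75  69.05]
  [ 90.75 216.75  58.7 ]
  [128.25  69.75  69.05]
  [197.25 165.75  67.4 ]
  [272.25 105.75  67.25]
  [ 30.75 168.75  66.95]
  [231.75 125.25  55.25]
  [179.25  50.25  54.2 ]
  [ 23.25 260.25  69.05]
  [ 68.25 129.75  67.25]
  [ 69.75 177.75  62.  ]
  [200.25  89.25  56.45]
  [285.75 174.75  69.05]
  [293.25 231.75  63.8 ]]]
[[[158.25 161.25  28.85]
  [122.25 239.25  32.  ]
  [110.25 194.25  30.5 ]
  [215.25 233.25  32.15]
  [ 96.75 297.75  32.15]
  [ 53.25 213.75  30.35]
  [167.25 294.75  25.25]
  [ 95.25 101.25  27.2 ]
  [206.25 137.25  27.05]
  [272.25 290.25  32.15]
  [161.25 218.25  28.55]
  [203.25  81.75  32.15]
  [ 66.75 260.25  27.95]
  [143.25 104.25  32.  ]
  [204.75 182.25  23.75]
  [248.25 179.25  31.85]
  [ 65.25 161.25  32.15]
  [320.25 318.75  27.5 ]
  [108.75 140.25  25.25]
  [246.75 134.25  32.15]
  [311.25 264.75  27.65]]]
```

View pics/r3.png

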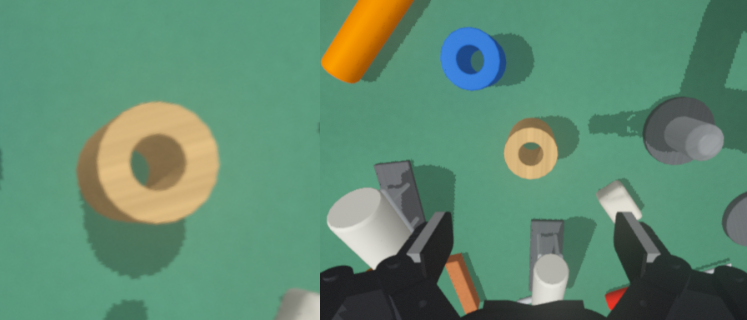

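Emit:
move_arm([
  [[100,-0.0202,-0.0052,0.0597,0],[100,0,0,0.0597,0],[100,0,0,0.0597,0],[100,0,0,0.0597,0],[100,0,0,0.0597,0]],
])

```text
time: 3.05
tool_pos: [0.4418, -0.0929, 0.0526]
tool_rot: [0.0, 0.119, 0.993, 0.0]
contact_force: [-0.8, -0.0, 1.2]
gripper_width: 1.002
grasp_force: 0.0
```

Emit:
move_arm([
  [[0,0,0,0,0],[0,0,0,0,0],[0,0,0,0,0],[0,0,0,0,0],[0,0,0,0,0]],
])

```text
time: 3.47
tool_pos: [0.4432, -0.0959, 0.0566]
tool_rot: [0.002, 0.121, 0.993, -0.001]
contact_force: [0.0, -0.1, -1.4]
gripper_width: 0.704
grasp_force: 64.9
```

Emit:
move_arm([
  [[0,0,0,0,0],[0,0,0,0,0],[0,0,0,0,0]],
])

```text
time: 3.72
tool_pos: [0.4417, -0.0959, 0.0547]
tool_rot: [0.001, 0.122, 0.993, -0.0]
contact_force: [0.5, -0.2, -2.1]
gripper_width: 0.699
grasp_force: 64.9
```

Emit:
move_arm([
  [[0,0,0,-0.0542,0],[0,0,0,-0.0542,0],[0,0,0,-0.0542,0],[0,0,0,-0.0542,0],[0,0,0,0,0]],
])

```text
time: 4.13
tool_pos: [0.4452, -0.0973, 0.1924]
tool_rot: [0.007, 0.122, 0.993, -0.002]
contact_force: [0.8, -1.0, -0.7]
gripper_width: 0.702
grasp_force: 66.3
```

Emit:
move_arm([
  [[0,0.0153,0.0628,0,0],[0,0.0153,0.0628,0,0],[0,0.0153,0.0628,0,0],[0,0.0153,0.0628,0,0],[0,0.0153,0.0628,0,0]],
])

```text
time: 4.55
tool_pos: [0.4416, 0.0998, 0.1836]
tool_rot: [0.0, 0.122, 0.993, 0.0]
contact_force: [0.8, -0.2, -2.2]
gripper_width: 0.7
grasp_force: 66.3
```

Emit:
move_arm([
  [[0,0.0153,0.0628,0,0],[0,0.0153,0.0628,0,0],[0,0.0153,0.0628,0,0],[0,0.0153,0.0628,0,0],[0,0.0153,0.0628,0,0]],
])

```text
time: 4.97
tool_pos: [0.4425, 0.294, 0.1833]
tool_rot: [-0.0, 0.122, 0.993, -0.0]
contact_force: [1.1, 0.3, -2.3]
gripper_width: 0.701
grasp_force: 66.3
```

Emit:
move_arm([
  [[0,0.0153,0.0628,0,0],[0,0,0,0,0],[0,0,0,0,0],[0,0,0,0,0]],
])

```text
time: 5.3
tool_pos: [0.4429, 0.3306, 0.1832]
tool_rot: [-0.001, 0.121, 0.993, -0.001]
contact_force: [-0.9, -0.5, -1.9]
gripper_width: 0.704
grasp_force: 66.5
```

```bash
python3 - <<'E'
from h import *
s=state(); p=np.array(s["tool_pos"]); print(np.round(p,4),np.round(s["tool_rot"],4),s["gripper_width"])
c,im=shot("wrist","w4.png")
z=p[2]+.016
r=rect(c,im,p[:2],z); cv2.imwrite("pics/r4.png",cv2.cvtColor(np.hstack([r,cv2.resize(im,(427,320))]),cv2.COLOR_RGB2BGR))
E
```

```text
[0.4429 0.3306 0.1832] [-6.000e-04  1.214e-01  9.926e-01 -7.000e-04] 0.7041002517562692
```

View pics/r4.png

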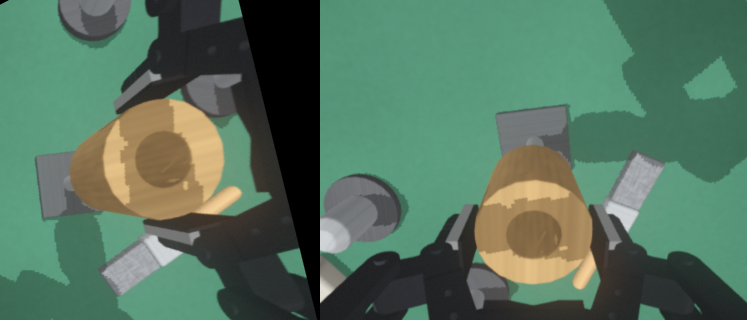

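Emit:
move_arm([
  [[0,0.002,0.001,0.03,0],[0,0,0,0.03,0],[0,0,0,0.03,0]],
])

```text
time: 5.6
tool_pos: [0.4429, 0.3305, 0.1299]
tool_rot: [0.001, 0.123, 0.992, 0.0]
contact_force: [0.2, 0.1, -2.4]
gripper_width: 0.704
grasp_force: 66.6
```

Emit:
move_arm([
  [[0,0,0,0.03,0],[0,0,0,0.03,0],[0,0,0,0.025,0],[0,0,0,0.017,0],[0,0,0,0,0]],
])

```text
time: 6.02
tool_pos: [0.4415, 0.33, 0.0669]
tool_rot: [-0.001, 0.123, 0.992, -0.001]
contact_force: [-0.8, -0.4, -1.4]
gripper_width: 0.702
grasp_force: 66.6
```

Emit:
move_arm([
  [[0,0,0,0.003,0],[0,0,0,0,0],[0,0,0,0,0]],
])

```text
time: 6.27
tool_pos: [0.443, 0.3319, 0.0682]
tool_rot: [0.001, 0.122, 0.993, 0.0]
contact_force: [-0.7, -0.2, -2.2]
gripper_width: 0.708
grasp_force: 66.6
```

Emit:
move_arm([
  [[0,0,0,0.005,0],[0,0,0,0,0],[0,0,0,0,0]],
])

```text
time: 6.52
tool_pos: [0.4435, 0.3324, 0.0655]
tool_rot: [0.001, 0.122, 0.993, 0.001]
contact_force: [1.4, -1.0, 3.4]
gripper_width: 0.7
grasp_force: 67.0
```

Emit:
move_arm([
  [[100,0,0,0,0],[100,0,0,0,0],[100,0,0,0,0],[100,0,0,0,0],[100,0,0,0,0]],
])

```text
time: 6.93
tool_pos: [0.4421, 0.3318, 0.0638]
tool_rot: [-0.0, 0.122, 0.993, -0.0]
contact_force: [-0.7, -0.1, -0.4]
gripper_width: 1.0
grasp_force: 0.0
```

Emit:
move_arm([
  [[100,0,0,-0.04,0],[100,0,0,-0.06,0],[100,0,0,-0.06,0],[100,0,0,-0.06,0],[100,0,0,-0.06,0]],
])

```text
time: 7.35
tool_pos: [0.4419, 0.3317, 0.2336]
tool_rot: [-0.0, 0.122, 0.993, -0.0]
contact_force: [0.7, 1.0, -0.4]
gripper_width: 0.998
grasp_force: 0.0
```

```bash
python3 - <<'E'
from h import *
p=np.array(state()["tool_pos"]); print(np.round(p,4))
c,im=shot("wrist","w5.png")
for z in (.082,):
    r=rect(c,im,(.444,.331),z); hsv=cv2.cvtColor(r,cv2.COLOR_RGB2HSV); m=((hsv[...,0]<30)&(hsv[...,1]>70)).astype(np.uint8)
    print("extent x mm",(np.where(m[130:190].sum(0)>15)[0][[0,-1]]-160)/2,"y mm",(np.where(m.sum(1)>15)[0][[0,-1]]-160)/2)
# scene camera: brown silhouette vs model seated
cs,im2=shot("scene","s5.png"); hs=cv2.cvtColor(im2,cv2.COLOR_RGB2HSV); mm=((hs[...,0]<22)&(hs[...,0]>8)&(hs[...,1]>70))
v,u=np.where(mm[200:270,330:380]); print("seen bbox",u.min()+330,u.max()+330,v.min()+200,v.max()+200)
a=np.linspace(0,6.28,60); P=np.array([[.444+.031*np.cos(t),.331+.031*np.sin(t),z] for t in a for z in(.012,.082)])
q=proj(cs,P); print("model bbox",q.min(0).round(1),q.max(0).round(1))
E
```

```text
[0.4419 0.3317 0.2336]
extent x mm [-37.5  30.5] y mm [-30.  30.]
seen bbox 348 370 224 252
model bbox [347.8 222.8] [372.3 253.1]
```

Emit:
move_arm([
  [[100,-0.0157,-0.0639,0,0],[100,-0.0157,-0.0639,0,0],[100,-0.0157,-0.0639,0,0],[100,-0.0157,-0.0639,0,0],[100,-0.0157,-0.0639,0,0]],
])

```text
time: 7.87
tool_pos: [0.441, 0.1329, 0.2312]
tool_rot: [-0.0, 0.121, 0.993, -0.0]
contact_force: [1.2, -0.2, 0.0]
gripper_width: 1.0
grasp_force: 0.0
```

Emit:
move_arm([
  [[100,-0.0157,-0.0639,0,0],[100,-0.0157,-0.0639,0,0],[100,-0.0157,-0.0639,0,0],[100,-0.0157,-0.0639,0,0],[100,-0.0157,-0.0639,0,0]],
])

```text
time: 8.28
tool_pos: [0.4405, -0.0647, 0.2314]
tool_rot: [-0.0, 0.122, 0.993, 0.0]
contact_force: [0.2, 0.4, -0.4]
gripper_width: 0.997
grasp_force: 0.0
```

Emit:
move_arm([
  [[100,-0.0157,-0.0639,0,0],[100,-0.0157,-0.0639,0,0],[100,-0.0157,-0.0639,0,0],[100,-0.0157,-0.0639,0,0],[100,0,0,0,0]],
])

```text
time: 8.7
tool_pos: [0.4397, -0.2263, 0.2312]
tool_rot: [-0.001, 0.125, 0.992, -0.001]
contact_force: [-0.8, 0.2, 1.1]
gripper_width: 1.002
grasp_force: 0.0
```

```bash
cat >> h.py <<'E'
from scipy.optimize import minimize
def cyl(x,y,yaw,bx,bz,L,R):
    t=np.radians(25); e=np.array([np.cos(yaw),np.sin(yaw),0]); n=np.array([-e[1],e[0],0]); ax=np.cos(t)*e-np.sin(t)*np.array([0,0,1]); w=np.cross(ax,n)
    b=np.array([x,y,0])+bx*e+np.array([0,0,bz]); a=np.linspace(0,2*np.pi,40)
    ring=R*(np.cos(a)[:,None]*n+np.sin(a)[:,None]*w); return np.vstack([b+ring,b+L*ax+ring])
def white(im,c,p0,args,pad=12):
    hs=cv2.cvtColor(im,cv2.COLOR_RGB2HSV); m=((hs[...,1]<40)&(hs[...,2]>150)).astype(np.uint8)
    k=np.zeros_like(m); cv2.fillConvexPoly(k,cv2.convexHull(proj(c,cyl(*p0,*args)).astype(np.int32)),1)
    k=cv2.dilate(k,np.ones((2*pad+1,)*2,np.uint8)); m&=k; m=cv2.morphologyEx(m,cv2.MORPH_OPEN,np.ones((3,3),np.uint8))
    n,l,st,_=cv2.connectedComponentsWithStats(m); return (l==1+np.argmax(st[1:,4])).astype(np.uint8)
def fit(views,p0,args):
    ms=[(c,cv2.GaussianBlur(255*cv2.resize(white(im,c,p0,args),None,fx=2,fy=2).astype(np.float32),(0,0),2)/255) for c,im in views]
    def cost(q):
        p=[q[0]/100,q[1]/100,q[2]/10]; s=0
        for c,m in ms:
            k=np.zeros(m.shape,np.uint8); h=cv2.convexHull((proj(c,cyl(*p,*args))*2).astype(np.float32))
            cv2.fillConvexPoly(k,np.round(h*16).astype(np.int32),255,shift=4)
            s+=np.abs(cv2.GaussianBlur(k.astype(np.float32),(0,0),2)/255-m).sum()/m.sum()
        return s
    r=minimize(cost,[p0[0]*100,p0[1]*100,p0[2]*10],method="Nelder-Mead",options=dict(initial_simplex=np.array([p0[0]*100,p0[1]*100,p0[2]*10])+np.array([[0,0,0],[1,0,0],[0,1,0],[0,0,.8]]),maxiter=200))
    return np.array([r.x[0]/100,r.x[1]/100,r.x[2]/10]),r.fun
CUP=(-.045,.099,.1,.03); BEA=(-.059,.104,.13,.021)
E
python3 - <<'E'
from h import *
p=np.array(state()["tool_pos"]); print(np.round(p,4),np.round(state()["tool_rot"],4))
W=shot("wrist","w6.png"); rd=lambda n:cv2.cvtColor(cv2.imread("pics/"+n),cv2.COLOR_BGR2RGB)
S=(get_calibration("scene"),rd("scene0.png")); D=(get_calibration("side"),rd("side0.png"))
for n,p0,a in(("cup",[.4888,-.2995,-.14],CUP),("bea",[.6276,-.119,-.265],BEA)):
    for nm,v in(("scene",[S]),("side",[D]),("both",[S,D]),("wrist",[W]),("all",[S,D,W])):
        try:
            q,f=fit(v,p0,a); print(n,nm,np.round(q[:2],4),np.degrees(q[2]).round(2),round(f,3))
        except Exception as e: print(n,nm,e)
E
```

```text
[ 0.4397 -0.2263  0.2312] [-6.000e-04  1.249e-01  9.922e-01 -1.000e-03]
cup scene [ 0.4893 -0.304 ] -9.16 0.265
cup side [ 0.4881 -0.3032] -7.6 0.065
cup both [ 0.4885 -0.3033] -8.99 0.341
cup wrist [ 0.4906 -0.3008] -9.26 0.074
cup all [ 0.4889 -0.3024] -8.54 0.436
bea scene [ 0.6295 -0.1203] -12.58 0.196
bea side [ 0.6273 -0.1218] -17.4 0.282
bea both [ 0.6282 -0.1236] -17.53 0.487
bea wrist [ 0.6231 -0.085 ] 25.75 2.278
bea all [ 0.6298 -0.1196] -13.41 3.574
```

Emit:
move_arm([
  [[100,0,0,0,-0.85],[100,-0.0364,-0.0558,0,0],[100,-0.0364,-0.0558,0,0],[100,0,0,0.05,0],[100,0,0,0,0]],
])

```text
time: 9.17
tool_pos: [0.472, -0.2924, 0.1964]
tool_rot: [-0.004, 0.078, 0.997, 0.003]
contact_force: [-0.7, 1.2, -2.0]
gripper_width: 1.003
grasp_force: 0.0
```

```bash
python3 - <<'E'
from h import *
p=np.array(state()["tool_pos"]); print(np.round(p,4),np.round(state()["tool_rot"],4))
W=shot("wrist","w7.png"); q,f=fit([W],[.49,-.302,-.157],CUP); print(np.round(q[:2],4),np.degrees(q[2]),f)
W=(W[0],cv2.imread("pics/w6.png")[...,::-1].copy())
E
```

```text
[ 0.472  -0.2924  0.1964] [-0.0037  0.0775  0.997   0.0028]
[ 0.4903 -0.3007] -7.600040072761934 0.05195555463433266
```

Emit:
move_arm([
  [[100,0,-0.006,0.0443,0],[100,0,0,0.0443,0],[100,0,0,0.0443,0],[100,0,0,0.0443,0],[100,0,0,0,0]],
])

```text
time: 9.63
tool_pos: [0.4699, -0.2933, 0.0905]
tool_rot: [-0.004, 0.077, 0.997, 0.003]
contact_force: [-0.2, 0.8, -2.6]
gripper_width: 0.996
grasp_force: 0.0
```

Emit:
move_arm([
  [[0,0,0,0,0],[0,0,0,0,0],[0,0,0,0,0],[0,0,0,0,0],[0,0,0,0,0]],
])

```text
time: 10.05
tool_pos: [0.4746, -0.2984, 0.0995]
tool_rot: [0.002, 0.077, 0.997, -0.001]
contact_force: [-0.7, 1.7, 6.4]
gripper_width: 0.575
grasp_force: 59.1
```

Emit:
move_arm([
  [[0,0,0,0,0],[0,0,0,0,0],[0,0,0,0,0]],
])

```text
time: 10.3
tool_pos: [0.4746, -0.2984, 0.0995]
tool_rot: [0.002, 0.077, 0.997, -0.001]
contact_force: [-1.7, 2.2, 7.0]
gripper_width: 0.574
grasp_force: 59.1
```

```bash
python3 - <<'E'
from h import *
s=state(); print(np.round(s["tool_pos"],4),np.round(s["joint_pos"],3))
c,w=shot("wrist","w8.png"); d,si=shot("side","d8.png"); e,sc=shot("scene","s8.png")
a=cv2.resize(si[190:330,220:345],(400,448)); b=cv2.resize(sc[110:220,160:260],(400,440))
o=np.zeros((600,800,3),np.uint8); o[:400,:400]=cv2.resize(si[200:320,220:340],(400,400)); o[:400,400:]=cv2.resize(sc[90:200,150:260],(400,400)); o[400:,:267]=cv2.resize(w,(267,200)); 
cv2.imwrite("pics/v10.png",o[...,::-1])
E
```

```text
[ 0.4746 -0.2984  0.0995] [-0.694  0.018  1.88   0.     1.238 -2.11 ]
```

View pics/v10.png

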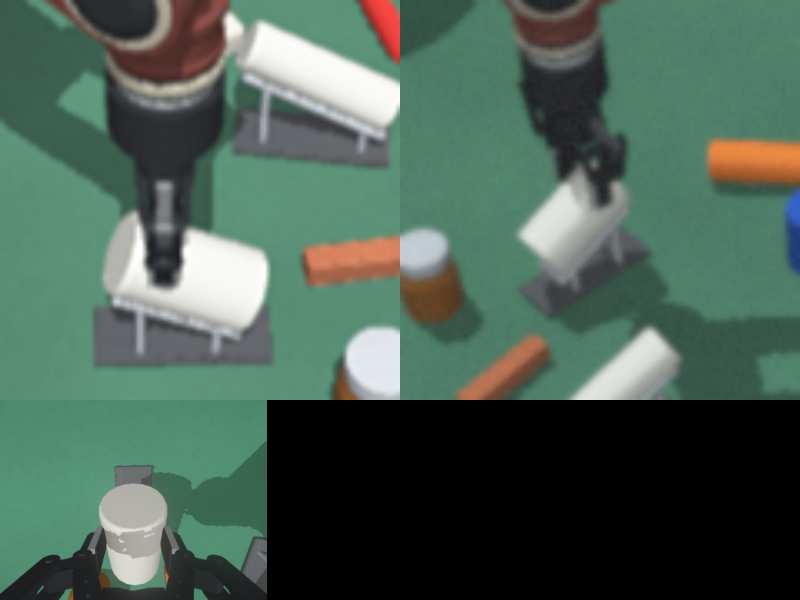

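Emit:
move_arm([
  [[100,0,0,0,0],[100,0,0,0,0],[100,0,0,0,0],[100,0.0,0,0,0],[100,0,0,0,0]],
])

```text
time: 10.87
tool_pos: [0.4729, -0.2973, 0.0957]
tool_rot: [-0.0, 0.077, 0.997, 0.0]
contact_force: [0.1, -0.1, -0.4]
gripper_width: 0.998
grasp_force: 0.0
```

```bash
python3 - <<'E'
from h import *
p=np.array(state()["tool_pos"]); print(np.round(p,4),np.round(state()["tool_rot"],4))
W=shot("wrist","w9.png"); D=shot("side","d9.png"); S=shot("scene","s9.png")
for v in([W],[D],[W,D]):
    q,f=fit(v,[.49,-.302,-.157],CUP); print(np.round(q[:2],4),np.degrees(q[2]),f)
c=W[0]; 
E
```

```text
[ 0.4729 -0.2973  0.0957] [-1.00e-04  7.73e-02  9.97e-01  0.00e+00]
[ 0.491  -0.3003] -7.761090529962468 0.09868192672729492
[ 0.4937 -0.3007] -38.989009180312046 0.8256583213806152
[ 0.4897 -0.3015] -9.557354454691112 1.0110867023468018
```

Emit:
move_arm([
  [[100,0.0197,0,0,0],[100,0,0,0.0195,0],[100,0,0,0,0],[100,0,0,0,0]],
])

```text
time: 11.35
tool_pos: [0.4607, -0.2949, 0.0827]
tool_rot: [-0.001, 0.077, 0.997, 0.001]
contact_force: [-0.5, 0.8, 0.9]
gripper_width: 1.0
grasp_force: 0.0
```

Emit:
move_arm([
  [[0,0,0,0,0],[0,0,0,0,0],[0,0,0,0,0],[0,0,0,0,0],[0,0,0,0,0]],
])

```text
time: 11.77
tool_pos: [0.4617, -0.2963, 0.0852]
tool_rot: [0.0, 0.077, 0.997, -0.001]
contact_force: [-3.2, -1.7, 5.4]
gripper_width: 0.687
grasp_force: 64.1
```

Emit:
move_arm([
  [[0,0,0,0,0],[0,0,0,0,0]],
])

```text
time: 11.93
tool_pos: [0.4618, -0.2963, 0.0852]
tool_rot: [0.0, 0.077, 0.997, -0.001]
contact_force: [-2.4, -1.4, 5.0]
gripper_width: 0.685
grasp_force: 64.1
```

Emit:
move_arm([
  [[0,-0.0129,0,-0.0104,0],[0,-0.0129,0,-0.0104,0],[0,-0.0149,0,-0.0071,0],[0,-0.0149,0,-0.0071,0],[0,0,0,0,0]],
])

```text
time: 12.35
tool_pos: [0.4942, -0.3007, 0.1061]
tool_rot: [-0.001, 0.077, 0.997, 0.0]
contact_force: [-7.3, 0.8, 7.7]
gripper_width: 0.684
grasp_force: 64.2
```

```bash
cat >> h.py <<'E'
def tiltfit(views,G,args,yaw,lo=-10,hi=95):
    # held cylinder: axis passes near G; fit tilt (deg below level) and offset a
    L,R=args; e=np.array([np.cos(yaw),np.sin(yaw),0]); n=np.array([-e[1],e[0],0]); a=np.linspace(0,2*np.pi,40); best=[]
    ms=[]
    for c,im in views:
        hs=cv2.cvtColor(im,cv2.COLOR_RGB2HSV); ms.append((c,((hs[...,1]<40)&(hs[...,2]>150)).astype(np.uint8)))
    def cost(q):
        t=np.radians(q[0]); ax=np.cos(t)*e-np.sin(t)*np.array([0,0,1]); w=np.cross(ax,n); b=G+np.array([0,0,q[2]/1000])-ax*q[1]/1000; s=0
        ring=R*(np.cos(a)[:,None]*n+np.sin(a)[:,None]*w); P=np.vstack([b+ring,b+L*ax+ring])
        far=np.vstack([b+L*ax+ring,b+.045*ax+ring])
        for c,m in ms:
            k=np.zeros(m.shape,np.uint8); cv2.fillConvexPoly(k,np.round(cv2.convexHull(proj(c,far).astype(np.float32))*16).astype(np.int32),1,shift=4)
            d=cv2.dilate(k,np.ones((9,9),np.uint8)); f=np.zeros_like(k); cv2.fillConvexPoly(f,np.round(cv2.convexHull(proj(c,P).astype(np.float32))*16).astype(np.int32),1,shift=4); f=cv2.dilate(f,np.ones((3,3),np.uint8))
            s+=((k==1)&(m==0)).sum()/k.sum()+((d==1)&(f==0)&(m==1)).sum()/k.sum()
        return s
    for t in np.arange(lo,hi,5): best.append((cost([t,args[0]*0+A0,0]),t))
    t0=min(best)[1]
    r=minimize(cost,[t0,A0,0],method="Nelder-Mead",options=dict(initial_simplex=np.array([[t0,A0,0],[t0+5,A0,0],[t0,A0+6,0],[t0,A0,6]])))
    return r.x.round(1),round(r.fun,3)
A0=17
E
cat > tf.py <<'E'
import h,sys
from h import *
A=(.1,.03) if sys.argv[1]=="cup" else (.13,.021)
h.A0=float(sys.argv[2]); yaw=np.radians(float(sys.argv[3])); G=np.array(state()["tool_pos"]); print(G.round(4)); 
V=[shot("side","t.png"),shot("scene","u.png")]
print("side",tiltfit(V[:1],G,A,yaw),"scene",tiltfit(V[1:],G,A,yaw),"both",tiltfit(V,G,A,yaw))
E
python3 tf.py cup 17 -8
```

```text
[ 0.4942 -0.3007  0.1061]
side (array([50.6, 17. ,  0.3]), np.float64(0.294)) scene (array([26.1, 29.7, -6.1]), np.float64(0.175)) both (array([43.6, 28.5, -2.5]), np.float64(0.515))
```

Emit:
move_arm([
  [[0,-0.0161,0,-0.0036,0],[0,-0.0161,0,-0.0036,0],[0,-0.0166,0,0,0],[0,-0.0166,0,0,0],[0,0,0,0,0]],
])

```text
time: 12.87
tool_pos: [0.5351, -0.3074, 0.1123]
tool_rot: [0.001, 0.077, 0.997, -0.001]
contact_force: [-3.8, 0.8, 11.5]
gripper_width: 0.685
grasp_force: 63.0
```

```bash
python3 tf.py cup 17 -8
```

```text
[ 0.5351 -0.3074  0.1123]
side (array([85.3, 19.8,  2.8]), np.float64(0.378)) scene (array([62.7, 24.6, 16.4]), np.float64(0.359)) both (array([ 78. ,  47. , -16.5]), np.float64(0.762))
```

Emit:
move_arm([
  [[0,-0.016,0,0.0036,0],[0,-0.016,0,0.0036,0],[0,0,0,0,0]],
])

```text
time: 13.22
tool_pos: [0.5553, -0.3109, 0.109]
tool_rot: [0.003, 0.077, 0.997, -0.001]
contact_force: [-0.4, 1.2, 13.5]
gripper_width: 0.673
grasp_force: 59.5
```

Emit:
move_arm([
  [[0,0,0,-0.05,0],[0,0,0,-0.05,0],[0,0,0,-0.05,0],[0,0,0,-0.05,0],[0,0,0,0,0]],
])

```text
time: 13.63
tool_pos: [0.5551, -0.3113, 0.2329]
tool_rot: [0.005, 0.077, 0.997, -0.003]
contact_force: [0.8, -0.9, 0.9]
gripper_width: 0.674
grasp_force: 62.9
```

```bash
python3 tf.py cup 17 -8; python3 - <<'E'
from h import *
G=np.array(state()["tool_pos"])
for n,f in(("side","t.png"),("scene","u.png")):
    im=cv2.imread("pics/"+f)[...,::-1].copy(); c=get_calibration(n); g=proj(c,G)[0].astype(int); print(n,g)
    hs=cv2.cvtColor(im,cv2.COLOR_RGB2HSV); 
    y0=g[1]-12;x0=g[0]-22
    for y in range(y0,y0+50,3): print(y,''.join('#' if (p[1]<45 and p[2]>150) else ('o' if p[1]<45 and p[2]>90 else ('g' if 60<p[0]<90 and p[1]>60 else '.')) for p in hs[y,x0:x0+46]))
E
```

```text
[ 0.5551 -0.3113  0.2329]
side (array([92. , 21.6,  3. ]), np.float64(0.297)) scene (array([90.8, 21.1,  8.4]), np.float64(0.49)) both (array([91.9, 13.2, 14.5]), np.float64(0.792))
side [307 236]
224 ggggo##############o..............o###########
227 ggg################o..............o###########
230 ggg################o..............############
233 gggo################.............o############
236 ggggoo##############..............oo##########
239 gggg.oo#############o........oooooo......oo###
242 gggggoo############oo........o####ooooooooo#oo
245 ggggg.o#############o.......oo####oooooooooooo
248 ggggggoo##########################oo.ooooooooo
251 gggggggo###########################ggggggggggg
254 gggggggoo##########################.gggggggggg
257 ggggggggo###########################gggggggggg
260 ggggggggoo#########################.gggggggggg
263 gggggggggoo#######################gggggggggggg
266 ggggggggggg.o##################.gggggggggggggg
269 gggggggggggggggg..oooooooogggggggggggggggggggg
272 ggggggggggggggggggggggggggggggggggg...........
scene [175 124]
112 gggggggggggg.....................ggggggggggggg
115 gggggggggggg...o##ooo...o........ggggggggggggg
118 ggggggggggggg.oo##oooo............gggggggggggg
121 gggggggggggggggooo#####o......oooo.ggggggggggg
124 gggggggggggggggo#######ooo.....ooo.ggggggggggg
127 ggggggggggggggg.o######ooo....oooo.ggggggggggg
130 ggggggggggggggg.o#########oooooooooggggggggggg
133 ggggggggggggggg.o############ooooooggggggggggg
136 ggggggggggggggggo###########oooooo.ggggggggggg
139 ggggggggggggggggo############ooooooggggggggggg
142 ggggggggggggggggooo##########ooooooggggggggggg
145 gggggggggggggggggg.oo#######oooo.ggggggggggggg
148 gggggggggggggggggggggggggggggggggggggggggggggg
151 gggggggggggggggggggggggggggggggggggggggggggg##
154 #########gggggggggggggggggggggggggggggggg###og
157 ##########.gggggggggggggggggggggggggggg###.ggg
160 #########ooggggggggggggggggggggggggg###oggggoo
```

Emit:
move_arm([
  [[0,0.0212,0.0597,0,0],[0,0.0212,0.0597,0,0],[0,0.0212,0.0597,0,0],[0,0.0212,0.0597,0,0],[0,0.0212,0.0597,0,0]],
])

```text
time: 14.15
tool_pos: [0.515, -0.1208, 0.2217]
tool_rot: [-0.002, 0.078, 0.997, 0.001]
contact_force: [1.9, 0.7, -1.3]
gripper_width: 0.668
grasp_force: 63.0
```

Emit:
move_arm([
  [[0,0.0212,0.0597,0,0],[0,0.0212,0.0597,0,0],[0,0.0212,0.0597,0,0],[0,0.0212,0.0597,0,0],[0,0.0212,0.0597,0,0]],
])

```text
time: 14.57
tool_pos: [0.4796, 0.0657, 0.2221]
tool_rot: [-0.002, 0.077, 0.997, 0.0]
contact_force: [0.9, -0.7, -1.4]
gripper_width: 0.668
grasp_force: 63.0
```

Emit:
move_arm([
  [[0,0.0212,0.0597,0,0],[0,0,0,0,0],[0,0,0,0,0]],
])

```text
time: 14.82
tool_pos: [0.4729, 0.1029, 0.2224]
tool_rot: [-0.002, 0.075, 0.997, -0.0]
contact_force: [0.3, -0.4, -1.7]
gripper_width: 0.672
grasp_force: 63.1
```

```bash
cat > hull.py <<'E'
import sys
from h import *
# held cylinder pose: rim centre (x,y), tilts, from lower-part silhouettes; non-green mask below the fingers
L,R,zr=(.1,.03,.076) if sys.argv[1]=="cup" else (.13,.021,float(sys.argv[2]))
p=np.array(state()["tool_pos"]); print(p.round(4),np.round(state()["tool_rot"],3)); V=[(n,)+shot(n,"k_"+n+".png") for n in("side","scene")]
p=np.array(state()["tool_pos"]); a=np.linspace(0,2*np.pi,40); ms=[]
lo,hi=float(sys.argv[3]),float(sys.argv[4])  # used span of axis, m above rim
for n,c,im in V:
    hs=cv2.cvtColor(im,cv2.COLOR_RGB2HSV); m=((hs[...,1]<50)&(hs[...,2]>85)).astype(np.float32); ms.append((c,cv2.GaussianBlur(cv2.resize(m,None,fx=2,fy=2),(0,0),1.5)))
def cost(q):
    rim=p+np.array([q[0]/1000,q[1]/1000,-zr+q[4]/1000]); up=np.array([np.tan(np.radians(q[2])),np.tan(np.radians(q[3])),1]); up/=np.linalg.norm(up)
    u=np.cross(up,[0,1,0]); u/=np.linalg.norm(u); w=np.cross(up,u); ring=R*(np.cos(a)[:,None]*u+np.sin(a)[:,None]*w); s=0
    for c,m in ms:
        H=lambda P:np.round(cv2.convexHull((proj(c,P)*2).astype(np.float32))*16).astype(np.int32)
        k=np.zeros(m.shape,np.uint8); cv2.fillConvexPoly(k,H(np.vstack([rim+ring,rim+hi*up+ring])),255,shift=4)
        reg=np.zeros(m.shape,np.uint8); b=proj(c,np.vstack([p+[0,0,-zr-.03],p+[0,0,-zr+hi-.01]]))*2
        y1,y0=b[0,1],b[1,1]; x=b[:,0].mean(); W=R*1.5*1.0*abs(proj(c,[p+np.array(c["R"])[0]*1.])[0]-proj(c,[p])[0])[0]*0
        sl=(slice(int(y0),int(y1)),slice(int(x-BW),int(x+BW)))
        s+=np.abs(cv2.GaussianBlur(k,(0,0),1.5)/255.-m)[sl].sum()/1000
    return s+ .0005*(q[4]**2)
BW=float(sys.argv[5])
x0=np.zeros(5); r=minimize(cost,x0,method="Nelder-Mead",options=dict(initial_simplex=np.vstack([x0,np.diag([5,5,6,6,4])]),maxiter=600))
print("rim offset mm",r.x[:2].round(1),"tilt of up-axis toward +x,+y deg",r.x[2:4].round(1),"dz",r.x[4].round(1),"cost",round(r.fun,3),"yaw0")
E
python3 hull.py cup 0 0 .05 36; python3 - <<'E'
from h import *
G=np.array(state()["tool_pos"])
for n in("side","scene"):
    im=cv2.imread("pics/k_"+n+".png")[...,::-1].copy(); c=get_calibration(n); g=proj(c,G)[0].astype(int); v=proj(c,[G,G-[0,0,.08]]); print(n,g,"vertical dpx",(v[1]-v[0]).round(1))
    hs=cv2.cvtColor(im,cv2.COLOR_RGB2HSV); 
    y0=g[1]-6;x0=g[0]-22
    for y in range(y0,y0+46,3): print(y,''.join('#' if (p[1]<50 and p[2]>150) else ('o' if p[1]<50 and p[2]>85 else ('g' if 60<p[0]<90 and p[1]>60 else '.')) for p in hs[y,x0:x0+46]))
E
```

```text
[0.4729 0.1029 0.2224] [-0.002  0.075  0.997 -0.   ]
rim offset mm [-3.2 -2.4] tilt of up-axis toward +x,+y deg [-0.7  5.4] dz -0.0 cost 0.1 yaw0
side [248 135] vertical dpx [ 0.6 23.1]
129 gggggg##########.........o#ogggggggggggggggggg
132 ....o############o......oo#######o###ggggggggg
135 ....o##o##########.....ooo##oooo############.g
138 ........#########o.....oo####ooooooo######....
141 .........########oooooooo####oooooooo###o.....
144 .........o####################oggggggg..gggggg
147 ..........o####################.gggggggggggggg
150 ..........o####################ogggggggggggggg
153 ...........o####################oggggggggggggg
156 ...........o####################oggggggggggggg
159 ............o##################ogggggggggggggg
162 ggggggggggggggo############o.ggggggggggggggggg
165 gggggggggggggggggggggggggggggggggggggggggggggg
168 gggggggggggggggggggggggggggggggggggggggggggggg
171 gggggggggggggggggggggggggggggggggggggggggggggg
174 ggggggggggggggggggggg.....gggggggggggggggggggg
scene [294 168] vertical dpx [-1.1 18.5]
162 ..ggggggggggo...oooooooooooo...oo.........gggg
165 gggggggggggggggoooo#####ooooo............ggggg
168 gggggggggggggg.ooooooo#####oooo......ggggggggg
171 ggggggggggggggoo##oooo####ooooo....ggggggggggg
174 ggggggggggggggo###########ooooo.oooggggggggggg
177 gggggggggggggoo#############oooooogggggggggggg
180 gggggggggggg.o##############ooooo.gggggggggggg
183 ggggggggggggoo##############oooooggggggggggggg
186 ggggggggggggoo##############oooo.ggggggggggggg
189 ggggggggggggg.o############oooo.gggggggggggggg
192 ggggggggggggggggggoo######oogggggggggggggggggg
195 gggggggggggggggggggggggggggggggggggggggggggggg
198 ggggggggggggggggg..##ggggggggggggggggggggggggg
201 ggggggggggggg.###########.gggggggggggggggggggg
204 ggggggggggggo##########ooo.ggggggggggggggggggg
207 gggggggggoooooo########ooooo.ggggggggggggggggg
```

Emit:
move_arm([
  [[0,0.0058,-0.006,0,0],[0,0,0,0.034,0],[0,0,0,0.034,0],[0,0,0,0.03,0],[0,0,0,0,0]],
])

```text
time: 15.33
tool_pos: [0.4677, 0.0965, 0.1615]
tool_rot: [-0.004, 0.079, 0.997, -0.001]
contact_force: [-0.5, 0.5, -1.7]
gripper_width: 0.674
grasp_force: 63.2
```

Emit:
move_arm([
  [[0,0,0,0.01,0],[0,0,0,0.01,0],[0,0,0,0.01,0],[0,0,0,0,0]],
])

```text
time: 15.67
tool_pos: [0.4703, 0.0979, 0.1477]
tool_rot: [-0.0, 0.078, 0.997, -0.0]
contact_force: [-0.4, -0.5, -0.6]
gripper_width: 0.668
grasp_force: 63.2
```

```bash
cat > asc.py <<'E'
import sys
from h import *
G=np.array(state()["tool_pos"]); print(G.round(4)); h=int(sys.argv[1])
for n in("side","scene"):
    c=get_calibration(n); c,im=shot(n,"k.png"); g=proj(c,G)[0].astype(int); v=proj(c,[G,G-[0,0,.08]]); print(n,g,"vertical dpx",(v[1]-v[0]).round(1))
    hs=cv2.cvtColor(im,cv2.COLOR_RGB2HSV); y0=g[1]-3;x0=g[0]-24
    for y in range(y0,y0+h,3): print(y,''.join('#' if (p[1]<50 and p[2]>150) else ('o' if p[1]<50 and p[2]>85 else ('g' if 60<p[0]<90 and p[1]>60 else '.')) for p in hs[y,x0:x0+48]))
E
python3 asc.py 50
```

```text
[0.4703 0.0979 0.1477]
side [247 158] vertical dpx [ 0.6 21.4]
155 ..........#########o.......o##oggggggggggggggggg
158 ....ooooooo##########.....oo###ogggggggggggggggg
161 .........goo########o.....oo####.ggggggggggggggg
164 gggggggggggoo#######oo...ooo####oggggggggggggggg
167 ggggggggggggo####################ogggggggggggggg
170 gggggggggggggo###################ogggggggggggggg
173 gggggggggggggg####################oggggggggggggg
176 gggggggggggggg.####################ggggggggggggg
179 gggggggggggggggo###################ggggggggggggg
182 ggggggggggggggggo################ogggggggggggggg
185 ggggggggggggggggggg.ooooooooooo##o.ggggggggggggg
188 ggggggggggggggggo...ooo##########ooooooggggggggg
191 ggggggggggggggooooo.o############ooooooooggggggg
194 gggggggggggggooooooooo###########ooooooooogggggg
197 gggggggggggggoooooooooo#######ooooooooooo.gggggg
200 ggggggggggggggg.ooooooooooooooooooooooo.gggggggg
203 ggggggggggggggggggo..oooooooooooo....ggggggggggg
scene [293 185] vertical dpx [-1.  16.9]
182 gggggggggggggggggoooo#######oo...g........gggggg
185 gggggggggggggggg.o#o#o######oooo.....ggggggggggg
188 ggggggggggggggggo###########oooo..g.gggggggggggg
191 ggggggggggggggg.o############oooooo.gggggggggggg
194 gggggggggggggggoo###############oooggggggggggggg
197 ggggggggggggggo################ooogggggggggggggg
200 ggggggggggggggo###############oooogggggggggggggg
203 gggggggggggggggo##############oooggggggggggggggg
206 ggggggggggggggooooo#########oooggggggggggggggggg
209 ggggggggggooooooooooooooooooooooo.gggggggggggggg
212 gggggggggooooooooooooooooooooo..oooggggggggggggg
215 ggggggggooooooooooooooooooooo.......gggggggggggg
218 gggggggggoooooooooooooooooo.........gggggggggggg
221 gggggggggg.oooooooooo.............gggggggggggggg
224 ggggggggggggg...oooooooo.........ggggggggggggggg
227 ggggggggggggggggggg........ggggggggggggggggggggg
230 gggggggggggggggggggggggggggggggggggggggggggggggg
```

Emit:
move_arm([
  [[0,-0.005,0.001,0,0],[0,0,0,0.012,0],[0,0,0,0.012,0],[0,0,0,0,0]],
])

```text
time: 16.1
tool_pos: [0.4725, 0.0983, 0.1319]
tool_rot: [-0.002, 0.077, 0.997, -0.0]
contact_force: [-0.3, -0.9, -1.8]
gripper_width: 0.673
grasp_force: 63.1
```

Emit:
move_arm([
  [[0,-0.002,0,0.012,0],[0,-0.002,0,0.012,0],[0,-0.002,0,0.012,0],[0,0,0,0,0]],
])

```text
time: 16.43
tool_pos: [0.476, 0.0976, 0.11]
tool_rot: [-0.002, 0.077, 0.997, -0.0]
contact_force: [-0.7, -0.0, -1.6]
gripper_width: 0.672
grasp_force: 63.2
```

```bash
python3 asc.py 50
```

```text
[0.476  0.0976 0.11  ]
side [249 168] vertical dpx [ 0.5 20.6]
165 gggggggggo#########o........o#oggggggggggggggggg
168 ggggggggggo##########o.....o###ogggggggggggggggg
171 gggggggggggo#########o....oo####oggggggggggggggg
174 ggggggggggggo########o....oo####oggggggggggggggg
177 ggggggggggggg####################ogggggggggggggg
180 ggggggggggggg.####################gggggggggggggg
183 ggggggggggggggo####################ggggggggggggg
186 gggggggggggggggo###################ggggggggggggg
189 gggggggggggggooo##################oooogggggggggg
192 gggggggggggoooooo###############o..ooooogggggggg
195 gggggggggggooooooooooooooooooooooooooooogggggggg
198 ggggggggggg.oooooooooooooooooooooooooooggggggggg
201 ggggggggggggg..oooooooooooooooooooo..ggggggggggg
204 ggggggggggggggggggo..............ggggggggggggggg
207 gggggggggggggggggggggggggggggggggggggggggggggg##
210 gggggggggggggggggggggggggggggggggggggggggggggo##
213 ggggggggggggggggggggggggggggggggggggggggggggg.oo
scene [291 194] vertical dpx [-0.9 16.2]
191 ggggggggggggggggg.ooo#######oo...........ggggggg
194 gggggggggggggggggooooo#######oo......ggggggggggg
197 ggggggggggggggggoo##########oooo....gggggggggggg
200 ggggggggggggggggo############ooooooogggggggggggg
203 gggggggggggggggoo###############oooggggggggggggg
206 gggggggggggggg.o###############ooogggggggggggggg
209 ggggggggggggoooo###############oooo.gggggggggggg
212 gggggggggggooooooo############oooooooggggggggggg
215 ggggggggggooooooooooo########oo.......gggggggggg
218 gggggggggg.ooooooo.oooooooooo.........gggggggggg
221 gggggggggggg.oooooo..................ggggggggggg
224 ggggggggggggggg...ooooo...........gggggggggggggg
227 ggggggggggggggggggggg.......gggggggggggggggggggg
230 gggggggggggggggggggggggggggggggggggggggggggggggg
233 gggggggggggggggggggggggggggggggggggggggggggggggg
236 gggggggggggggggggggggggggggggggggggggggggggggggg
239 gggggggggggggggggggggggggggggggggggggggggggggggg
```

Emit:
move_arm([
  [[0,-0.004,0,0.01,0],[0,-0.004,0,0.01,0],[0,-0.004,0,0.008,0],[0,-0.004,0,0,0],[0,0,0,0,0]],
])

```text
time: 16.95
tool_pos: [0.4852, 0.0964, 0.0938]
tool_rot: [-0.002, 0.077, 0.997, -0.0]
contact_force: [-3.6, 1.7, -3.7]
gripper_width: 0.667
grasp_force: 62.9
```

```bash
python3 asc.py 40
```

```text
[0.4852 0.0964 0.0938]
side [252 172] vertical dpx [ 0.3 20.3]
169 ggggggggggo#########........o#oggggggggggggggggg
172 gggggggggg.o#########o.....oo##ogggggggggggggggg
175 gggggggggggo#########o.....oo##ogggggggggggggggg
178 gggggggggggg#########o....oo###o.ggggggggggggggg
181 ggggggggggggo###################oggggggggggggggg
184 ggggggggggggg###################oggggggggggggggg
187 gggggggggggggo###################ggggggggggggggg
190 ggggggggg.oooo###################oo.gggggggggggg
193 ggggggggooooooo#################oooooggggggggggg
196 ggggggggoooooooo##############oooooooggggggggggg
199 ggggggggg.ooooooooooooooooo.ooooooo.gggggggggggg
202 ggggggggggg...ooooooooooooooooo...gggggggggggggg
205 gggggggggggggggggg.o.ooooo.ggggggggggggggggggg.#
208 gggggggggggggggggggggggggggggggggggggggggg######
scene [289 199] vertical dpx [-0.8 15.9]
196 ggggggggggggggggg.oo########oo............gggggg
199 gggggggggggggggggoooooo######o........gggggggggg
202 gggggggggggggggggooooo######ooo....ggggggggggggg
205 gggggggggggggggg.oooo#######oooooooogggggggggggg
208 gggggggggggggggoooooo###########oooooggggggggggg
211 gggggggggggggooooooo############oooooooggggggggg
214 gggggggggggg.ooooooo###########oooo...oogggggggg
217 gggggggggggg.oooooooo#########oooo......gggggggg
220 gggggggggggggo.oooo..ooooooooo.........ggggggggg
223 gggggggggggggggg.oooooo...............gggggggggg
226 ggggggggggggggggggggg............ggggggggggggggg
229 gggggggggggggggggggggggggggggggggggggggggggggggg
232 gggggggggggggggggggggggggggggggggggggggggggggggg
235 gggggggggggggggggggggggggggggggggggggggggggggggg
```

Emit:
move_arm([
  [[0,-0.006,0,0,0],[0,-0.006,0,0.004,0],[0,0,0,0.006,0],[0,0,0,0,0]],
])

```text
time: 17.38
tool_pos: [0.4942, 0.0952, 0.0896]
tool_rot: [0.0, 0.077, 0.997, 0.0]
contact_force: [-2.9, 1.9, -0.6]
gripper_width: 0.655
grasp_force: 59.7
```

```bash
python3 asc.py 34
```

```text
[0.4942 0.0952 0.0896]
side [255 173] vertical dpx [ 0.2 20.2]
170 gggggggggo##########.........ooggggggggggggggggg
173 ggggggggg.o##########o.....oo#oggggggggggggggggg
176 gggggggggg###########o.....ooooggggggggggggggggg
179 ggggggggggo##########o.....ooooggggggggggggggggg
182 ggggggggggo################o##oggggggggggggggggg
185 gggggggggg.#################oooggggggggggggggggg
188 gggggggg.oo###################oggggggggggggggggg
191 ggggggooooo###################oooggggggggggggggg
194 gggggooooooo#################ooooogggggggggggggg
197 gggggooooooooo#############oooooo.gggggggggggggg
200 ggggggg.ooooooooooooooooooooooo.gggggggggggggggg
203 ggggggggggo..oooooooooooo....ggggggggggggggggggg
scene [287 201] vertical dpx [-0.7 15.8]
198 ggggggggggggggggggooo######oo............ggggggg
201 ggggggggggggggggggooooo#####oo........gggggggggg
204 ggggggggggggggggggooooooo##oooo.....oggggggggggg
207 ggggggggggggggggg.ooooooo##oooo..ooooogggggggggg
210 ggggggggggggggg.oooooooo#########ooooooo.ggggggg
213 gggggggggggggg.ooooooooo########oooooooooogggggg
216 ggggggggggggggoooooooooo########oooo.....ogggggg
219 gggggggggggggggooooooooo########ooo.......gggggg
222 ggggggggggggggggg..ooooo................gggggggg
225 gggggggggggggggggggg.................ggggggggggg
228 gggggggggggggggggggggggggggggggggggggggggggggggg
231 gggggggggggggggggggggggggggggggggggggggggggggggg
```

Emit:
move_arm([
  [[0,0.004,0,0.006,0],[0,0,0,0.006,0],[0,0,0,0,0]],
])

```text
time: 17.73
tool_pos: [0.4943, 0.0955, 0.0861]
tool_rot: [0.003, 0.077, 0.997, 0.0]
contact_force: [-3.2, 0.2, 11.7]
gripper_width: 0.652
grasp_force: 60.8
```

Emit:
move_arm([
  [[0,0,0,0.006,0],[0,0,0,0,0],[0,0,0,0,0],[0,0,0,0,0]],
])

```text
time: 18.07
tool_pos: [0.4962, 0.0955, 0.0853]
tool_rot: [0.005, 0.078, 0.997, 0.0]
contact_force: [-6.6, -0.2, 23.2]
gripper_width: 0.644
grasp_force: 54.8
```

```bash
python3 asc.py 34 | head -16
```

```text
[0.4962 0.0955 0.0853]
side [256 174] vertical dpx [ 0.2 20.1]
171 ggggggggo##########o........o.gggggggggggggggggg
174 gggggggggo##########o......ooogggggggggggggggggg
177 gggggggggo###########o....oooogggggggggggggggggg
180 gggggggggo###########o....oooogggggggggggggggggg
183 gggggggggo################oooogggggggggggggggggg
186 ggggggggg.#################ooogggggggggggggggggg
189 ggggggoooo###################ooggggggggggggggggg
192 ggggoooooo###################ooo.ggggggggggggggg
195 ggggooooooo#################oooooggggggggggggggg
198 gggg.oooooooo#############oooooogggggggggggggggg
201 gggggg..oooooooooooooooooooo..gggggggggggggggggg
204 gggggggggggo..............ggggggggggggggggggg###
scene [287 202] vertical dpx [-0.7 15.7]
199 ggggggggggggggggggooo######oo...........gggggggg
```

Emit:
move_arm([
  [[0,0,0,-0.006,0],[0,0,0,0,0],[100,0,0,0,0],[100,0,0,0,0],[100,0,0,0,0]],
])

```text
time: 18.58
tool_pos: [0.4913, 0.0954, 0.0817]
tool_rot: [0.0, 0.077, 0.997, -0.0]
contact_force: [0.1, -0.0, -0.3]
gripper_width: 0.996
grasp_force: 0.0
```

Emit:
move_arm([
  [[100,0,0,0,0],[100,0,0,0,0],[100,0,0,-0.04,0],[100,0,0,-0.06,0],[100,0,0,-0.06,0]],
])

```text
time: 19.0
tool_pos: [0.4899, 0.0954, 0.1774]
tool_rot: [-0.002, 0.077, 0.997, -0.0]
contact_force: [1.4, -0.7, -0.6]
gripper_width: 0.997
grasp_force: 0.0
```

Emit:
move_arm([
  [[100,0,0,-0.06,0],[100,0,0,-0.04,0],[100,0,0,0,0]],
])

```text
time: 19.25
tool_pos: [0.4946, 0.0957, 0.2455]
tool_rot: [0.006, 0.077, 0.997, 0.001]
contact_force: [0.1, -0.2, 1.0]
gripper_width: 1.001
grasp_force: 0.0
```

```bash
python3 - <<'E'
from h import *
print(np.round(state()["tool_pos"],4),state()["time"])
V=[shot("side","c_side.png"),shot("scene","c_scene.png")]; a=np.linspace(0,6.28,60)
W=shot("wrist","c_w.png")
for (c,im) in V:
    P=np.array([[.477+.03*np.cos(t),.0993+.03*np.sin(t),z] for t in a for z in(.012,.112)]); q=proj(c,P); print("model",q.min(0).round(1),q.max(0).round(1))
    hs=cv2.cvtColor(im,cv2.COLOR_RGB2HSV); x0,y0=(q.min(0)-8).astype(int); x1,y1=(q.max(0)+8).astype(int)
    print(x0,y0)
    for y in range(y0,y1,3): print(y,''.join('#' if (p[1]<50 and p[2]>150) else ('o' if p[1]<50 and p[2]>85 else ('g' if 60<p[0]<90 and p[1]>60 else '.')) for p in hs[y,x0:x1]))
c,im=W; r=rect(c,im,(.477,.0993),.112); hs=cv2.cvtColor(r,cv2.COLOR_RGB2HSV); g=((hs[...,1]<40)&(hs[...,2]>150)).astype(np.uint8); print(g[150:170].mean(0)[::8].round(1),g[:,150:170].mean(1)[::8].round(1))
E
```

```text
[0.4946 0.0957 0.2455] 19.25
model [239.9 161.6] [260.1 199.5]
231 153
153 ..............ggggggggggggggggggggggg
156 ..............ggggggggggggggggggggggg
159 ..............ggggggggggggggggggggggg
162 gggggggggggggggg.ooooooo.gggggggggggg
165 ggggggggggg##################gggggggg
168 gggggggggg####################ogggggg
171 gggggggggg####################ogggggg
174 ggggggggggo###################ogggggg
177 ggggggggggo###################ogggggg
180 ggggggggggo###################ogggggg
183 ggggggggggo###################.gggggg
186 gggggggggg.##################oogggggg
189 ggggggg.ooo##################oooggggg
192 gggggoooooo###################ooo.ggg
195 gggggooooooo#################oooooggg
198 ggggg.oooooooo#############ooooo.gggg
201 ggggggg..oooooooooooooooooooo..gggggg
204 gggggggggggg..............ogggggggggg
model [281.8 187. ] [301.9 221.6]
273 178
178 gggggggggggggggggggggggggggggggggggg
181 gggggggggggggggggggggggggggggggggggg
184 gggggggggggggggggggggggggggggggggggg
187 gggggggggggggggggggggggggggggggggggg
190 gggggggggg.##############.gggggggggg
193 gggggggg.###################gggggggg
196 gggggggg####################gggggggg
199 ggggggggo##################ogggggggg
202 ggggggggoooo#############oo.gggggggg
205 ggggggggoooooo##########ooo.gggggggg
208 gggggggooooooo##########oooooggggggg
211 gggggooooooooo#########ooooooooggggg
214 ggggoooooooooo########ooooo..ooogggg
217 gggg.oooooooo#########oooo......gggg
220 gggggoooooooooo######ooo.......ggggg
223 gggggggg..oooo...............ggggggg
226 ggggggggggggg.............gggggggggg
[0. 0. 0. 0. 0. 0. 0. 0. 0. 0. 0. 0. 0. 0. 1. 1. 1. 1. 1. 1. 1. 1. 1. 1.
 1. 1. 1. 1. 0. 0. 0. 0. 0. 0. 0. 0. 0. 0. 0. 0.] [0. 0. 0. 0. 0. 0. 0. 0. 0. 0. 0. 0. 0. 1. 1. 1. 1. 1. 1. 1. 1. 1. 1. 1.
 1. 1. 1. 0. 0. 0. 0. 0. 0. 0. 0. 0. 0. 0. 0. 0.]
```

Emit:
move_arm([
  [[100,-0.0347,-0.0525,0,0],[100,-0.0347,-0.0525,0,0],[100,-0.0347,-0.0525,0,0],[100,-0.0347,-0.0525,0,0],[100,-0.0347,-0.0525,0,0]],
])

```text
time: 19.82
tool_pos: [0.5692, -0.0775, 0.2351]
tool_rot: [-0.002, 0.077, 0.997, 0.0]
contact_force: [0.3, 0.2, 0.3]
gripper_width: 0.997
grasp_force: 0.0
```

Emit:
move_arm([
  [[100,-0.0347,-0.0525,0,0],[100,0,0,0,1],[100,0,0,0.04,0],[100,0,0,0,0],[100,0,0,0,0]],
])

```text
time: 20.23
tool_pos: [0.5835, -0.1099, 0.2101]
tool_rot: [-0.004, 0.129, 0.992, 0.001]
contact_force: [0.4, -0.2, -0.3]
gripper_width: 1.0
grasp_force: 0.0
```

```bash
python3 - <<'E'
from h import *
p=np.array(state()["tool_pos"]); print(np.round(p,4),np.round(state()["tool_rot"],4))
W=shot("wrist","w20.png")
for y in (-.22,-.29):
    q,f=fit([W],[.629,-.121,y],BEA); print(np.round(q[:2],4),np.degrees(q[2]),f)
e=np.array([np.cos(q[2]),np.sin(q[2])]); print("G",(q[:2]-.041*e).round(4))
E
```

```text
[ 0.5835 -0.1099  0.2101] [-3.800e-03  1.293e-01  9.916e-01  7.000e-04]
[ 0.6309 -0.1198] -16.441276939878477 0.1731039136648178
[ 0.6308 -0.1199] -16.296316903197166 0.18333205580711365
G [ 0.5915 -0.1083]
```

Emit:
move_arm([
  [[100,-0.0122,0.006,0.03,0.2],[100,0,0,0.042,0],[100,0,0,0.042,0],[100,0,0,0.042,0],[100,0,0,0.042,0]],
])

```text
time: 20.7
tool_pos: [0.5941, -0.1083, 0.0954]
tool_rot: [0.001, 0.139, 0.99, -0.0]
contact_force: [-0.2, 0.0, 0.0]
gripper_width: 1.004
grasp_force: 0.0
```

Emit:
move_arm([
  [[100,0,0,0,0],[100,0,0,0,0]],
])

```text
time: 20.87
tool_pos: [0.5927, -0.1081, 0.0946]
tool_rot: [-0.001, 0.139, 0.99, 0.0]
contact_force: [-0.1, 0.2, 0.4]
gripper_width: 1.001
grasp_force: 0.0
```

Emit:
move_arm([
  [[100,0.002,0,0.009,0],[100,0,0,0,0],[0,0,0,0,0],[0,0,0,0,0],[0,0,0,0,0]],
])

```text
time: 21.28
tool_pos: [0.5932, -0.1087, 0.0912]
tool_rot: [0.001, 0.14, 0.99, -0.0]
contact_force: [-0.4, -0.7, 0.2]
gripper_width: 0.602
grasp_force: 0.0
```

Emit:
move_arm([
  [[0,0,0,0,0],[0,0,0,0,0],[0,0,0,0,0],[0,0,0,0,0],[0,0,0,0,0]],
])

```text
time: 21.7
tool_pos: [0.5933, -0.1087, 0.0914]
tool_rot: [0.001, 0.14, 0.99, -0.0]
contact_force: [-1.2, 1.7, 4.9]
gripper_width: 0.468
grasp_force: 60.9
```

Emit:
move_arm([
  [[0,-0.0132,0,-0.0145,0],[0,-0.0132,0,-0.0145,0],[0,-0.016,0,-0.0114,0],[0,-0.016,0,-0.0114,0],[0,0,0,0,0]],
])

```text
time: 22.12
tool_pos: [0.6267, -0.1185, 0.1227]
tool_rot: [-0.001, 0.14, 0.99, 0.0]
contact_force: [-6.6, 1.4, 5.1]
gripper_width: 0.468
grasp_force: 60.8
```

Emit:
move_arm([
  [[0,-0.0182,0,-0.0078,0],[0,-0.0182,0,-0.0078,0],[0,-0.0193,0,-0.0037,0],[0,-0.0193,0,-0.0037,0],[0,0,0,0,0]],
])

```text
time: 22.53
tool_pos: [0.6717, -0.1315, 0.1382]
tool_rot: [0.001, 0.14, 0.99, -0.0]
contact_force: [-3.8, 1.6, 10.9]
gripper_width: 0.464
grasp_force: 60.6
```

```bash
python3 asc.py 46
```

```text
[ 0.6717 -0.1315  0.1382]
side [334 206] vertical dpx [-3.2 21.9]
203 ggggggggggg.#########o.........ggggggggggggggggg
206 gggggggggggggo#######o..........gggggggggggggggg
209 ggggggggggggggoo#####oo.....o#...ogggggggggggggg
212 gggggggggggggggoo###oo......o##.....gggggggggggg
215 ggggggggggggggggooo#############....gggggggggggg
218 gggggggggggggggggoo###############.ggggggggggggg
221 ggggggggggggggggggoo###############ggggggggggggg
224 #######ogggggggggggoo###############gggggggggggg
227 ggggo#########ogggggo################ggggggggggg
230 ######gggggo######oooo################gggggggggg
233 ggoo#########.gggoooooo###############.ggggggggg
236 ...oooooooo#########o.oo##############gggggggggg
239 ooooooooo.....oooo################oggggggggggggg
242 oooooooooooooooooo#oo..oo..ggggggggggggggggggggg
245 oooooooooooooooooooooooooooggggggggggggggg##.ggg
248 ggggg....ooooooooooooooooooggggg####ggggg.####.g
scene [192 190] vertical dpx [ 3.5 16.6]
187 ggggggggggo.........ooo...........gggggggggggggg
190 gggggg..............oo#oo.......oo.ggggggggggggg
193 ggo...............oo####ooo.....oogggggggggg.###
196 ...............ggg.######ooo.oooogggggggg####ogg
199 ............gggggg############oooggggg####ogggg#
202 .......oggggggggg.############ooggg####.ggg.####
205 g...ggggggggggggg############oo#####gggg####oooo
208 ggggggggggggggggo###########ooo#ogggoo###ooooooo
211 gggggggggggggggg###########ooooooo####oooooooo..
214 #####gggggggggg############oooooo#oooo.......ooo
217 ##########################ooooooooooooooooooo..g
220 ggg.########ooo###ogggg.oo......ooooo.....gggggg
223 ggggg######oggggggggggggggg.........gggggggggggg
226 gggggggg.o###.ggggggggggggggg.gggggggggggggggggg
229 gggggggggggggggggggggggggggggggggggggggggggggggg
232 gggggggggggggggggggggggggggggggggggggggggggggggg
```

Emit:
move_arm([
  [[0,-0.0196,0,0.0005,0],[0,-0.0196,0,0.0005,0],[0,-0.0192,0,0.004,0],[0,-0.0192,0,0.004,0],[0,0,0,0,0]],
])

```text
time: 23.05
tool_pos: [0.7184, -0.145, 0.1343]
tool_rot: [0.004, 0.14, 0.99, -0.001]
contact_force: [0.6, 0.6, 12.0]
gripper_width: 0.421
grasp_force: 55.8
```

```bash
python3 asc.py 46
```

```text
[ 0.7184 -0.145   0.1343]
side [353 209] vertical dpx [-4.  21.8]
206 g..........o#########o..........gggggggggggggggg
209 ggg.......o##########oo.......gggggggggggggggggg
212 ggggg....o##########ooo......ogggggggggggggggggg
215 gggggg...############oo.....o.gggggggggggggggggg
218 gggggggoo##############ogggggggggggggggggggggggg
221 gggggg.o###############.gggggggggggggggggggggggg
224 ggggggo################ggggggggggggggggggggggggg
227 gggggoo###############gggggggggggggggggggggggggg
230 ##.ggo###############.gggggggggggggggggggggggggg
233 #####################ggggggggggggggggggggggggggg
236 #oooo###############gggggggggggggggggggggggggggg
239 ###################ggggggggggggggggggggggggggggg
242 oo..oo..ggooooo.gggggggggggggggggggggggggggggggg
245 ooooooooggggggggggggggg###gggggggggggggggggggggg
248 ooooooooggggg####ggggg.####.gggggggggggggggggggg
251 ggggggggggggg.###############.gggggggggggggggggg
scene [178 198] vertical dpx [ 4.2 16.4]
195 ggggggggggggggo...................oooggggggggggg
198 ggggggggggg............o.......ooooooogggggggggg
201 gggggggggggg...........ooo.....oo##ooooggggggggg
204 ggggggggggggggo.....gggggoo.ooo####oooo.gggggg.#
207 ######ggggggggggggggggggggoo########oooo.gg####o
210 ###########.gggggggggggggggoo########oooo###oggo
213 gggg.############gggggggggggoo########oooooooo##
216 ggggggggggo############g##############ooooo####o
219 ggggggggggggggggo######################ooooooooo
222 ggggggggggggggggggg######ogggggggg...ogg........
225 gggggggggggggggggggggo#####.gggggggggggggg.....g
228 gggggggggggggggggggggggggggggggggggggggggggggggg
231 gggggggggggggggggggggggggggggggggggggggggggggggg
234 gggggggggggggggggggggggggggggggggggggggggggggggg
237 gggggggggggggggggggggggggggggggggggggggggggggggg
240 gggggggggggggggggggggggggggggggggggggggggggggggg
```

Emit:
move_arm([
  [[0,0,0,-0.03,0],[0,0,0,-0.04,0],[0,0,0,-0.05,0],[0,0,0,-0.05,0],[0,0,0,0,0]],
])

```text
time: 23.57
tool_pos: [0.7175, -0.1447, 0.24]
tool_rot: [0.006, 0.14, 0.99, -0.001]
contact_force: [0.5, -1.0, 0.7]
gripper_width: 0.427
grasp_force: 57.4
```

```bash
python3 asc.py 56
```

```text
[ 0.7175 -0.1447  0.24  ]
side [359 177] vertical dpx [-4.5 24.7]
174 ggggggggoo###########o..........gggggggggggggggg
177 ggggggggoo##########oo.......o.ggggggggggggggggg
180 ggggggg.o###########oo......oogggggggggggggggggg
183 gggggggoo###########oooo...ooggggggggggggggggggg
186 gggggg.o###############ooggggggggggggggggggggggg
189 ggggggoo###############ooggggggggggggggggggggggg
192 ggggggoo###############ogggggggggggggggggggggggg
195 gggggoo################ggggggggggggggggggggggggg
198 ..gggoo################ggggggggggggggggggggggggg
201 .....o################gggggggggggggggggggggggggg
204 .....o################gggggggggggggggggggggggggg
207 .....################ggggggggggggggggggggggggggg
210 ......##############.ggggggggggggggggggggggggggg
213 ..........#######.gggggggggggggggggggggggggggggg
216 g.........oggggggggggggggggggggggggggggggggggggg
219 gggg...ogggggggggggggggggggggggggggggggggggggggg
222 gggggggggggggggggggggggggggggggggggggggggggggggg
225 gggggggggggggggggggggggggggggggggggggggggggggggg
228 gggggggggggggggggggggggggggggggggggggggggggggggg
scene [172 174] vertical dp
[... 320 characters left out ...]
oooo...gggg
189 gggggggggggggggggggggggggggoo########ooooo.ggggg
192 gggggggggggggggggggggggg....##########oooo.ggggg
195 gggggggggggggggggggg.........o#########ooooggggg
198 ggggggggggggggggg............oo########ooo.ggggg
201 ##oggggggggggggggg...........gg.o####oo.gggggggg
204 ######ggggggggggggggo.....gggggggggggggggggggggg
207 o###########gggggggggggggggggggggggggggggggggggg
210 gggggo###########.gggggggggggggggggggggggggggg##
213 gggggggggg.o###########ggggggggggggggggggggg####
216 ggggggggggggggggo############..####gggggggoooo##
219 ggggggggggggggggggggg.o################gggggoooo
222 ggggggggggggggggggggggggg######oggggggggggggggoo
225 gggggggggggggggggggggggggggo#####.gggggggggggggg
```

Emit:
move_arm([
  [[0,0.02,0.04,0,0],[0,0.0262,0.0512,0,0],[0,0.0262,0.0512,0,0],[0,0.0262,0.0512,0,0],[0,0.0262,0.0512,0,0]],
])

```text
time: 24.08
tool_pos: [0.6812, 0.0196, 0.228]
tool_rot: [-0.002, 0.14, 0.99, -0.0]
contact_force: [0.8, 0.3, -1.5]
gripper_width: 0.424
grasp_force: 57.4
```

Emit:
move_arm([
  [[0,0.0262,0.0512,0,0],[0,0.0262,0.0512,0,0],[0,0.0262,0.0512,0,0],[0,0.0262,0.0512,0,0],[0,0.0262,0.0512,0,0]],
])

```text
time: 24.5
tool_pos: [0.6482, 0.189, 0.2282]
tool_rot: [-0.002, 0.14, 0.99, -0.001]
contact_force: [-0.7, 0.8, -1.9]
gripper_width: 0.426
grasp_force: 57.4
```

Emit:
move_arm([
  [[0,0.006,0.011,0,0],[0,0,0,0,0],[0,0,0,0,0]],
])

```text
time: 24.75
tool_pos: [0.6475, 0.1947, 0.2292]
tool_rot: [-0.001, 0.139, 0.99, -0.001]
contact_force: [-0.7, -0.4, -0.6]
gripper_width: 0.426
grasp_force: 57.4
```

```bash
python3 asc.py 76; python3 - <<'E'
from h import *
for n,uv in(("side",(320,126)),("scene",(291,289))): print("can top",onz(get_calibration(n),uv,.11).round(3))
for n in("side","scene"): print(n,proj(get_calibration(n),[[.6355,.1987,.012],[.6355,.1987,.102],[.6355,.1987,.135]]).round(1).tolist())
E
```

```text
[0.6475 0.1947 0.2292]
side [301 112] vertical dpx [-1.5 22.5]
109 ggggggggggggo########o.....ooggggggggggggggggggg
112 ggggggggggggo#######oo.....ogggggggggggggggggggg
115 ggggggggggggo#######oo.....ogggggggggggggggggggg
118 ggggggggggggo#########oooogggggggggggggggggggggg
121 ggggggggggg.###########ooogggggggggggggggggggggg
124 gggggggggggoo############ogggggggggg############
127 gggggggggggo#############oggggggggg#############
130 gggggggggggo#############ogggggggg##############
133 gggggggggggo############o.ggggggggo#############
136 gggggggggg.o############oggggggggoo#############
139 ...ggggggg.#############oggggggggoo#############
142 ............############oggggggggo##############
145 ...............oooooo.gggggggggg.o##############
148 gggggggg.......ooo###oggggggggggoo##############
151 ggggggggggggggo#######ogggggggggoo##############
154 ggggggggggggggoo######oggggggggggo##############
157 ggggggggggggggoo######.gggggggggggg#############
160 ggggggggggggggoo#####ogggggggggggggggggggggggggg
163 gggggggggg.oooo######o.ggggggggggggggggggggggggg
166 ggggggooooooooo######ooooo
[... 1224 characters left out ...]
ggggg
266 gggggggggggoooooooooooooooooo.....oooooooggggggg
269 ggggggggggg.oooooooooooooo...........ooo.ggggggg
272 #gggggggggggg.ooooooooooooooo..........ggggggggg
275 gggggggggggggggg.ooooooooooooooo.....ggggggggggg
278 gggggggggggggggggggg............gggggggggggggggg
281 gggggggggggggggggggggggggggg.#####.ggggggggggggg
284 ggggggggggggggggggggggg#################oggggggg
287 ggggggggggggggggggggg#####################oggggg
290 ggggggggggggggggggg.########################.ggg
293 ggggggggggggggggggg#########################oggg
can top [0.74  0.301 0.11 ]
can top [0.739 0.29  0.11 ]
side [[294.2, 169.8], [295.6, 147.4], [296.1, 138.7]]
scene [[285.9, 263.4], [286.8, 246.5], [287.1, 239.9]]
```

Emit:
move_arm([
  [[0,0,-0.002,0.02,0],[0,0,0,0.02,0],[0,0,0,0.02,0],[0,0,0,0,0]],
])

```text
time: 25.18
tool_pos: [0.6462, 0.1928, 0.1904]
tool_rot: [-0.003, 0.14, 0.99, -0.001]
contact_force: [2.2, -0.2, -4.0]
gripper_width: 0.422
grasp_force: 57.6
```

Emit:
move_arm([
  [[0,0,0,0.012,0],[0,0,0,0.012,0],[0,0,0,0.012,0],[0,0,0,0,0]],
])

```text
time: 25.52
tool_pos: [0.647, 0.1938, 0.1717]
tool_rot: [-0.001, 0.14, 0.99, -0.0]
contact_force: [0.6, 0.2, -2.4]
gripper_width: 0.423
grasp_force: 57.6
```

```bash
python3 asc.py 66
```

```text
[0.647  0.1938 0.1717]
side [300 129] vertical dpx [-1.4 21.3]
126 ggggggggggggoo#######o.....o.ggggggg############
129 ggggggggggggo#######oo.....ogggggggo############
132 ggggggggggggo#######oo....oogggggggo############
135 ggggggggggggo###########oo.ggggggggo############
138 ggggggggggggo###########ooggggggggoo############
141 ...........oo############oggggggggoo############
144 ............#############oggggggg.o#############
147 ggggg.......#############oggggggg.o#############
150 ggggggggggg.############o.gggggggoo#############
153 gggggggggggo############oggggggggoo#############
156 gggggggggggo############ogggggggggg#############
159 gggggggggggggoo#######o.ggggggggggggggggg.ooo.gg
162 gggggggggggggggooooo##oggggggggggggggggggggggggg
165 ggggggggooo....o######oooooo.ggggggggggggggggggg
168 ggggg.oooooooooo######oooooooooggggggggggggggggg
171 gggggoooooooooooo####ooooooooooogggggggggggggggg
174 gggggg.ooooooooooooooooooooooooogggggggggggggggg
177 gggggggg...ooooooooooooooooo.oggggggggggg###gggg
180 ggggggggggggg.o........o.ggggggggggggggggg.###gg
183 gggggggggggggggggggggggggg
[... 635 characters left out ...]
ggggggggggg
257 gggggggggggggg.ooooooooooo####oooooooooggggggggg
260 gggggggggggg.ooooooooooooooooooooooooooooggggggg
263 ggggggggggggoooooooooooooooooooooo..oooooogggggg
266 ggggggggggggooooooooooooooooooo..........ogggggg
269 gggggggggggg.oooooooooooooo...............gggggg
272 ##gggggggggggg.oooooooooooooo............ggggggg
275 ggggggggggggggggg..ooooooooooooo......gggggggggg
278 ggggggggggggggggggggg............ggggggggggggggg
281 ggggggggggggggggggggggggggggg.#####o.ggggggggggg
284 gggggggggggggggggggggggg#################ogggggg
287 gggggggggggggggggggggg####################oogggg
290 gggggggggggggggggggg.######################ooggg
293 gggggggggggggggggggg########################oogg
```

Emit:
move_arm([
  [[0,0,0,0.02,0],[0,0,0,0.02,0],[0,0,0,0.02,0],[0,0,0,0.015,0],[0,0,0,0,0]],
])

```text
time: 26.03
tool_pos: [0.6469, 0.1938, 0.1254]
tool_rot: [-0.001, 0.14, 0.99, -0.0]
contact_force: [3.5, 1.2, -3.7]
gripper_width: 0.43
grasp_force: 57.9
```

Emit:
move_arm([
  [[0,0,0,0.008,0],[0,0,0,0.006,0],[0,0,0,0,0]],
])

```text
time: 26.28
tool_pos: [0.6475, 0.1938, 0.1197]
tool_rot: [-0.001, 0.14, 0.99, -0.0]
contact_force: [0.5, -0.2, -2.2]
gripper_width: 0.422
grasp_force: 57.8
```

Emit:
move_arm([
  [[0,0,0,0.006,0],[0,0,0,0.004,0],[0,0,0,0,0],[0,0,0,0,0]],
])

```text
time: 26.62
tool_pos: [0.6478, 0.1938, 0.1145]
tool_rot: [-0.0, 0.14, 0.99, -0.0]
contact_force: [0.1, -0.5, -1.8]
gripper_width: 0.426
grasp_force: 57.7
```

```bash
python3 asc.py 46 | head -18
```

```text
[0.6478 0.1938 0.1145]
side [299 144] vertical dpx [-1.4 20.2]
141 ..........o..o#######o.......ggggggo############
144 .............########o.....ooggggg.o############
147 gggggg.......#######oo....ooggggggoo############
150 ggggggggggggo#########ooooogggggggoo############
153 ggggggggggggo###########ooggggggggo#############
156 ggggggggggggo############ogggggggggg############
159 ggggggggggggo############ogggggggggggggggg.ooo.g
162 ggggggggggggo############ogggggggggggggggggggggg
165 gggggggggoooo###########ooooo.gggggggggggggggggg
168 gggggg.ooooo############oooooooogggggggggggggggg
171 ggggggooooooo###########oooooooooggggggggggggggg
174 ggggggg.ooooooooo#oooooooooooooooggggggggggggggg
177 ggggggggg..oooooooooooooooooo.oggggggggggg###ggg
180 gggggggggggggg.oo....o..o.ggggggggggggggggg.###g
183 gggggggggggggggggggggggggggggggggggggggggggggo##
186 gggggggggggggggggggggggggggggggggggggggggggggggo
```

Emit:
move_arm([
  [[0,0,0,0.006,0],[0,0,0,0.005,0],[0,0,0,0,0],[0,0,0,0,0]],
])

```text
time: 27.05
tool_pos: [0.6506, 0.1938, 0.1139]
tool_rot: [0.003, 0.14, 0.99, 0.0]
contact_force: [-4.0, -1.0, 15.0]
gripper_width: 0.426
grasp_force: 58.5
```

Emit:
move_arm([
  [[0,0,0,-0.004,0],[0,0,0,0,0],[100,0,0,0,0],[100,0,0,0,0],[100,0,0,0,0]],
])

```text
time: 27.47
tool_pos: [0.6476, 0.1938, 0.1098]
tool_rot: [-0.0, 0.14, 0.99, -0.0]
contact_force: [0.3, -0.7, -0.6]
gripper_width: 0.833
grasp_force: 0.0
```

Emit:
move_arm([
  [[100,0,0,0,0],[100,0,0,0,0],[100,0,0,-0.04,0],[100,0,0,-0.06,0],[100,0,0,-0.06,0]],
])

```text
time: 27.88
tool_pos: [0.6465, 0.1936, 0.2049]
tool_rot: [-0.002, 0.14, 0.99, -0.001]
contact_force: [1.1, -0.3, 0.3]
gripper_width: 0.999
grasp_force: 0.0
```

Emit:
move_arm([
  [[100,0,0,-0.06,0],[100,0,0,-0.04,0],[100,0,0,0,0],[100,0,0,0,0]],
])

```text
time: 28.22
tool_pos: [0.6489, 0.1941, 0.2689]
tool_rot: [0.002, 0.14, 0.99, 0.001]
contact_force: [-0.3, 0.5, -0.0]
gripper_width: 0.998
grasp_force: 0.0
```

```bash
python3 - <<'E'
from h import *
s=state(); print(np.round(s["tool_pos"],4),s["time"])
a=np.linspace(0,6.28,60)
for n in("side","scene"):
    c,im=shot(n,"f_"+n+".png"); hs=cv2.cvtColor(im,cv2.COLOR_RGB2HSV)
    for nm,X,R,z1 in(("bea",(.6355,.1987),.021,.142),("roll",(.444,.331),.031,.082)):
        P=np.array([[X[0]+R*np.cos(t),X[1]+R*np.sin(t),z] for t in a for z in(.012,z1)]); q=proj(c,P); print(n,nm,"model",q.min(0).round(1),q.max(0).round(1))
        x0,y0=(q.min(0)-8).astype(int); x1,y1=(q.max(0)+8).astype(int); print(x0)
        for y in range(y0,y1,3): print(y,''.join('#' if (p[1]<50 and p[2]>150) else ('o' if p[1]<50 and p[2]>85 else ('g' if 60<p[0]<90 and p[1]>60 else ('b' if p[0]<30 else '.'))) for p in hs[y,x0:x1]))
E
```

```text
[0.6489 0.1941 0.2689] 28.2167
side bea model [287.9 133.2] [302.9 173.7]
279
125 ggggggggggggggggggggggggggggggg
128 ggggggggggggggggggggggggggggggg
131 ggggggggggggggggggggggggggggggg
134 gggggggggggoo#######ogggggggggg
137 gggggggggo#############oggggggg
140 bbbb.ogggo#############oggggggg
143 bbbbbbbbbb############o.ggggggg
146 o.bbbbbbbb############oggggggg.
149 gggggggggo############.gggggggo
152 gggggggggo############.gggggggo
155 ggggggggg#############ggggggggg
158 ggggggggg#############ggggggggg
161 gggggggg.o###########oggggggggg
164 gggggg.oo############oo.ggggggg
167 gggoooooo############oooooooggg
170 ggooooooo###########ooooooooogg
173 ggooooooooo########oooooooooogg
176 gggg..ooooooooooooooooooooooggg
179 gggggggg.....oooooo....oggggggg
side roll model [223.4 129.9] [242.2 156.9]
215
121 ggggggggggggggggggggggggggggggggggg
124 ggggggggggggggggggggggggggggggggggg
127 ggggggggggggggggggggggggggggggggggg
130 ggggggggggggggg.####gggggggggoooooo
133 ggggggggg.bbbbb#####obbbbbboooooooo
136 ggggggggbbbbbbbo####obbbbbbbooooooo
139 gggggggg.bbbbbbbbbbbbbbbbbbogggggg.
142 gggggg
[... 1108 characters left out ...]
gggggggggg
217 ggggggggggggggggggggggggggggggggggggggggg
220 ggggggggggggggggggggggggggggggggggggggggg
223 ggggggggggggggggg.o.o.oo.gggggggggggggggg
226 ggggggggggggg.bbbbbbbbbbbbbbb.ggggggggggg
229 ggggggggggg.bbbbbbboo##ooobbbbboggggggggg
232 gggggggggggbbbbbbbboooooooobbbbb.gggggggg
235 ggggggggggobbbbbbbbbbooooobbbbbb.gggggggg
238 gggggggg.obbbbbbbbbbbbbbbbbbbbboggggggggg
241 gggggoooobbbbbbbbbbbbbbbbbbbbbo.ggggggggg
244 ggooooooobbbbbbbbbbbbbbbbbbbbbooooogggggg
247 g..ooooooobbbbbbbbbbbbbbbbbbbo.o.oo.ggggg
250 ggggg..ooooobbbbbbbbbbbbbbbo...o.gggggggg
253 ggggggggg..ooooooobbboo.......ggggggggggg
256 ggggggggggggg..oooo........gggggggggggggg
259 ggggggggggggggggg..ooo..ggggggggggggggggg
```

```bash
python3 -c "
from plant import job; print(job.job_done())"
```

```text
the job is handed in; nothing more can be done
None
```

The bench is put away and handed in at about 28 s; no verdict came back. In the last camera pictures, the roll stands seated on the spindle, and the cup and beaker stand straight, mouth-down on their pegs, all released; I did not check the bystanders' positions. Each item was held until seated, except that on my first try at the cup I gripped it too high and let go while it was still on its drainer.

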